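# Empty the hanging cup of walnuts into the bowl

## Robot

A 7-joint arm with a two-finger parallel gripper is mounted at the origin on the work surface. World frame = base frame: x ahead of the robot, y to its left, z up, the work surface at z = 0. Lengths are in m, angles in degrees, forces in N, time in s.
With the tool pointing down it reaches from about 0.425 to 0.875 m from the base axis. Payload 4.7 kg.
Tool frame: the origin (TCP) lies on the front face of the gripper's body, between the roots of the fingers; the fingertips stand 73 mm ahead of it and the grasp point (between the pads) lies 54 mm ahead of it (robot.grip_point_offset is the distance from the TCP to the grasp point, in m); z points along the fingers, y is the line along which they close (so a half turn about z gives the same grasp; the last joint's range is limited). The gripper opens to 85 mm and grips with 20 to 120 N. Pads are 22 mm wide; open, the fingers measure 114 mm over their backs; the gripper's body (76 mm by 85 mm) begins 54 mm behind the grasp point. The pads swing forward as they close: fully open they stand 13 mm farther back than shut.
Start: joints at [64.062, 18.392, -4.016, 83.108, 1.295, 78.541, -3.26], TCP at [0.293, -0.58, 0.304] pointing down, gripper open.
Joint ranges: [-163.93, 163.93], [-17.29, 119.83], [-79.2, 71.16], [3.27, 140.29], [-89.18, 269.18], [5.43, 117.66], [-154.24, 154.24]. Speed limits (degrees/s): [147.25, 147.25, 180, 180, 180, 180, 180].

## Interface

Orientations are given as [roll, pitch, yaw] about the fixed x, y, z axes, in that order (R = Rz(yaw) Ry(pitch) Rx(roll)).
In Python, from plant import robot, vision gives the robot as it stands. The module is installed in compiled form; this text tells all that it offers.
- The arm moves only by the tool jog_arm, never from a script. Its argument "series" is a list of rows, each an object of numbers: "ax", "ay", "az": the turn, a rotation vector about the tool's x, y, z as a fraction of full scale; "tx", "ty", "tz": the shift along the tool's x, y, z as a fraction of full scale; "jaw": the opening, from 0 (shut) to 1 (fully open). In form: [{"ax": .., "ay": .., "az": .., "tx": .., "ty": .., "tz": .., "jaw": ..}, ...]. A call has 1 to 10 rows; each row shifts and turns the commanded pose from where the row before left it, along the tool's axes as they then stand; what a row does not reach is not made up. Full scale, the value 1, is 0.02 m for a shift and 6 degrees for a turn. A row lasts 1/8 s, in which the tool goes at most 62.5 mm and 10.7 degrees, less where a joint would pass 70% of its speed; a pose out of reach is approached as far as the arm can. A call with a number of a shift or a turn outside -1 to 1 is refused whole. A call with a gripper value outside its range is refused whole. The fingers move at their own pace and stop on an object; "newtons" is the grip in N (left out, the last holds). Time passes only in rows, so rows that do not move let the fingers close. It gives the time, the measured TCP pose, the force, the opening and the grip force at its end, in the units of the state.
- robot.state(): the state, without advancing time (a new reading comes with each control period).
- vision.snapshot(name): name is "scene" or "top" or "wrist"; returns the picture (420x560x3 uint8, red, green, blue); there is no depth.
- vision.get_calibration(name): a dict with "fx", "fy", "cx", "cy" (pixels), "origin" and "rotation" of the camera in the world; the wrist camera has in their place "hand_eye" (4x4, takes a point from camera to tool coordinates, whose origin is the TCP and whose axes are the flange's). Camera axes: x right, y up, looking along -z (the intrinsics and any distortion apply to the point x, -y, -z); pixel columns grow to the right and rows downward; lengths in m; the calibration is good to about 2 mm. A picture is of the moment at which its call begins: read the wrist's pose just before it. get_calibration takes no time and is no camera call.
- robot.finish_job(): hands the job in; it is judged then, once.
The state is a dict: "time_s": time; "joints": joint angles; "qvel": joint speeds; "joint_efforts": joint torques, N m; "tool_pos": TCP position; "ee_rot": TCP orientation; "contact_force": force on the tool from outside, world axes, zero at the start; "torque": the same for the moment, N m; "finger_gap": opening from 0.0 (shut) to 1.0 (fully open); "gripper_force": force on a finger pad.
Only numpy, scipy, OpenCV 4.12 (cv2) and the standard library are available. Lean on these libraries where they do the work, as an engineer would, in place of code of your own. Each camera call takes 0.05 s, during which the arm holds its last target. There are 200 camera calls.

## Task

Lift the steel cup of walnuts up and off its rail by the handle, and, holding it, pour all six walnuts into the wide white bowl. Then set the empty cup down gently, upright and near the middle of the grey draining tray. Spill nothing, leave the bowl where it stands, and do not disturb the mug or the jar.

Things in the scene. Friction and masses are not known exactly. Their poses are not given: they have to be found in the camera images.
- cup: Hanging round steel cup, open on top: 94 mm across the mouth, 80 mm across the foot, 90 mm tall, wall 3 mm, about 0.2 kg. Origin: centre of its underside; z up along its axis. Wooden handle on its -x side (towards the robot), hook strap on its +x side. It hangs upright on the rail, not locked, with the six walnuts loose in it, up to about 65 mm above its underside.
- cup_grip (a point): Centre of the handle's upright grip bar, at (-80, 0, 48) mm in the cup's frame; axes as the cup's. The bar is flat-sided: 14 mm thick in y, 22 mm wide in x, 72 mm long in z. Two level webs 12 mm thick, at z = 20 and 76 mm, join it to the cup.
- cup_hook (a point): Where the hook strap rests on the rail, at (61, 0, 84) mm in the cup's frame. Strap 30 mm wide; behind the rail its lip reaches 20 mm down, outer face at x = 70 mm. To unhook: raise the cup 25 to 60 mm, then draw it away along its -x.
- cup_mouth (a point): Centre of the cup's mouth, 90 mm above its underside; mouth radius 47 mm.
- cup_inside (a point): Middle of the cup's inside, 45 mm above its underside.
- stand: Fixed steel wire stand, 340 mm wide (y), 314 mm tall, open front facing -x, to the robot. Origin on the table under the rail, a 10 mm bar along y at x = 0, z = 199 mm. As hung, the cup's origin is at x = -61, z = 120 mm, y within +-50 mm. A lower bar at z = 135 mm bears on the cup's foot. Posts at y = +-170; a turner and a ladle, parts of the stand, hang at y = -140 and +140 mm.
- stand_shelf (a point): Middle of the front edge of the stand's wire shelf, at (-135, 0, 310) mm in the stand's frame. The shelf, 8 mm thick, overhangs the cup from here back to the rail, right above the handle: the handle is to be taken with the tool leaning back towards the robot, by 30 to 45 degrees.
- bowl: Wide white ceramic bowl, 170 mm across the rim, 60 mm tall, 0.45 kg, loose on the table on one side of the stand (left or right). Origin: centre of its underside, on the table.
- tray: Fixed low square grey draining tray, 170 x 170 mm, rim 14 mm tall and 6 mm thick, inner floor 5 mm above the table, on the other side of the stand from the bowl. Origin: centre of its underside, on the table; its sides lie along its x and y.
- mug: Blue mug with a handle, 80 mm across, 90 mm tall, loose, in front of the stand. Bystander. Origin: centre of its underside.
- jar: Closed storage jar, 80 mm across, 110 mm tall, loose, in front of the stand. Bystander. Origin: centre of its underside.
- walnut0: One of six alike walnuts in the cup: 30 mm thick, 34 mm long, 13 g, rigid, rolls. Origin: its centre; z along its length.
- walnut1: One of six alike walnuts in the cup: 30 mm thick, 34 mm long, 13 g, rigid, rolls. Origin: its centre; z along its length.
- walnut2: One of six alike walnuts in the cup: 30 mm thick, 34 mm long, 13 g, rigid, rolls. Origin: its centre; z along its length.
- walnut3: One of six alike walnuts in the cup: 30 mm thick, 34 mm long, 13 g, rigid, rolls. Origin: its centre; z along its length.
- walnut4: One of six alike walnuts in the cup: 30 mm thick, 34 mm long, 13 g, rigid, rolls. Origin: its centre; z along its length.
- walnut5: One of six alike walnuts in the cup: 30 mm thick, 34 mm long, 13 g, rigid, rolls. Origin: its centre; z along its length.
Mind the look-alikes: they are no part of the job. What is shaped like the cup but orange or red is not meant.

How it is judged:
By the outcome, as a careful person would: the job done as asked, in the order asked, and still so for the second after the job is handed in, with the robot touching nothing.
It also fails if it takes over 72 s, if anything falls off the work surface, if the arm or the gripper's body presses on something with over 40 N, if the wrist force passes 120 N, or if a joint passes its speed limit or range.

## Working session

There is one attempt and no reset: what is moved stays moved. The work goes in short steps, Python scripts to look and compute and a tool call to move; the robot and the scene stay as the last step left them, time stands still between calls to the robot, and variables do not carry over. Pictures are saved under pics/ and viewed, at most 10 in all, crops included, and the job is handed in when it is done.

Besides the shell and the picture viewer there is one more tool, called after "Emit:" by a JSON object that holds its "api" and its "payload", one argument or row to a line. jog_arm: Moves the arm, as the interface text tells. Its arguments: {"type":"object","properties":{"series":{"type":"array"},"newtons":{"type":"number"}},"required":["series"]}

```bash
mkdir -p pics; ls; python3 - <<'E'
from plant import robot, vision
import cv2, json, numpy as np
for n in ("scene","top"):
    cv2.imwrite(f"pics/{n}0.png",cv2.cvtColor(vision.snapshot(n),cv2.COLOR_RGB2BGR))
for n in ("scene","top","wrist"): print(n,vision.get_calibration(n))
print(robot.state(), robot.grip_point_offset)
E
```

```text
pics
scene {'fx': 449.3528204636617, 'fy': 449.3528204636617, 'cx': 288.82469864302783, 'cy': 216.43404558986566, 'origin': array([1.57107986, 0.08864903, 0.86158443]), 'rotation': array([56.70605831, -0.22035163, 94.62193781])}
top {'fx': 505.55284220082575, 'fy': 505.55284220082575, 'cx': 276.75691083352154, 'cy': 216.682451958532, 'origin': array([0.40431402, 0.00948828, 1.3983855 ]), 'rotation': array([  6.62136527,  -0.43219218, -91.56712886])}
wrist {'fx': 352.8417346841342, 'fy': 352.8417346841342, 'cx': 278.5710322062671, 'cy': 209.30110984615564, 'hand_eye': array([[-2.13466450e-04,  9.48853025e-01,  3.15718056e-01,
         8.18358285e-02],
       [ 9.99999575e-01,  4.85867835e-04, -7.84088212e-04,
        -7.93717038e-04],
       [-8.97381720e-04,  3.15717754e-01, -9.48852725e-01,
        -7.08372195e-02],
       [ 0.00000000e+00,  0.00000000e+00,  0.00000000e+00,
         1.00000000e+00]])}
{'time_s': 0.1, 'joints': array([64.06285423, 18.43554784, -4.0160882 , 83.16813877,  1.29406525,
       78.54033328, -3.26105498]), 'qvel': array([-0.00767247, -0.11160056,  0.15575462, -0.12334271, -0.05050532,
        0.10720085, -0.10022848]), 'joint_efforts': array([ 3.72432596e-04, -4.94875467e+01, -3.83655466e-01, -3.15211630e+01,
        1.31221846e-02,  7.41440192e-03, -1.35005854e-05]), 'tool_pos': array([ 0.29232605, -0.5801593 ,  0.30292251]), 'ee_rot': array([-1.79901162e+02,  4.34466462e-03,  2.67460359e+01]), 'contact_force': array([-0.57496009, -0.50627224, -0.07114458]), 'torque': array([-0.04194195,  0.02569692, -0.00694487]), 'gripper_force': 0.0, 'finger_gap': 1.0011860456719819} 0.0539
```

View pics/scene0.png

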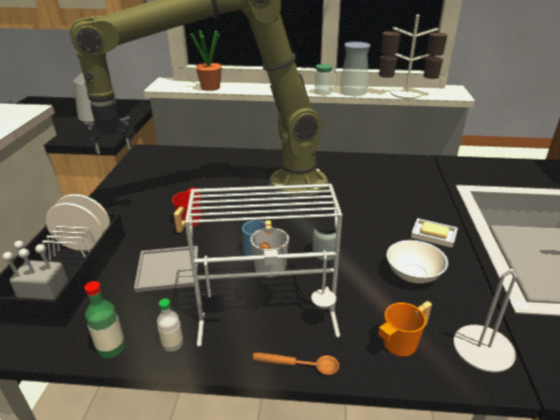

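View pics/top0.png

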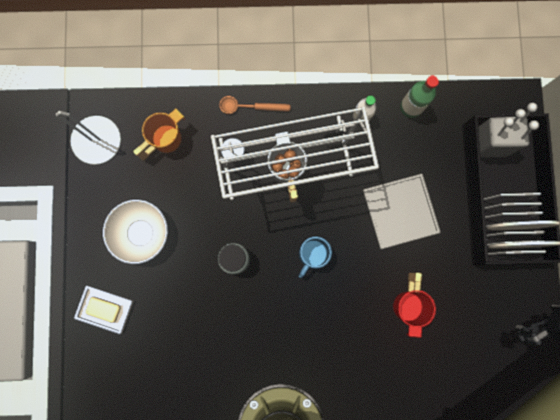

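The scene view shows the stand at about (265,250), with the cup at (270,250), bowl (417,262) and tray (168,268). In the top view the bowl is at (135,232), tray (402,211), mug (315,252), jar (233,258), and the cup at (288,162) with its handle at (293,192). I'll enlarge both.

```bash
cat > h.py <<'E'
import numpy as np, cv2
from scipy.spatial.transform import Rotation as R
from plant import robot, vision
def cam(n,T=None):
    c=vision.get_calibration(n)
    if n=="wrist":
        s=robot.state() if T is None else T
        Rt=R.from_euler('xyz',s['ee_rot'],degrees=True).as_matrix(); H=c['hand_eye']
        return c,Rt@H[:3,3]+s['tool_pos'],Rt@H[:3,:3]
    return c,np.array(c['origin']),R.from_euler('xyz',c['rotation'],degrees=True).as_matrix()
def ray(k,u,v):
    c,o,M=k; d=M@np.array([(u-c['cx'])/c['fx'],-(v-c['cy'])/c['fy'],-1]); return o,d/np.linalg.norm(d)
def atz(k,u,v,z): o,d=ray(k,u,v); return o+d*(z-o[2])/d[2]
def proj(k,p):
    c,o,M=k; q=M.T@(np.asarray(p)-o); return np.array([c['cx']-c['fx']*q[0]/q[2],c['cy']+c['fy']*q[1]/q[2]])
def tri(a,b):
    (o1,d1),(o2,d2)=a,b; t=np.linalg.lstsq(np.c_[d1,-d2],o2-o1,rcond=None)[0]
    p,q=o1+t[0]*d1,o2+t[1]*d2; return (p+q)/2,np.linalg.norm(p-q)
def save(n,f):
    im=vision.snapshot(n); cv2.imwrite(f,cv2.cvtColor(im,cv2.COLOR_RGB2BGR)); return im
E
python3 - <<'E'
import cv2,numpy as np
a=cv2.imread('pics/top0.png')[95:215,200:390]; b=cv2.imread('pics/scene0.png')[180:350,170:360]
a=cv2.resize(a,None,fx=4,fy=4,interpolation=2); cv2.imwrite('pics/topc.png',a)   # 760x480
b=cv2.resize(b,None,fx=3.5,fy=3.5,interpolation=2); cv2.imwrite('pics/scc.png',b)
E
```

```text
(no output)
```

View pics/topc.png

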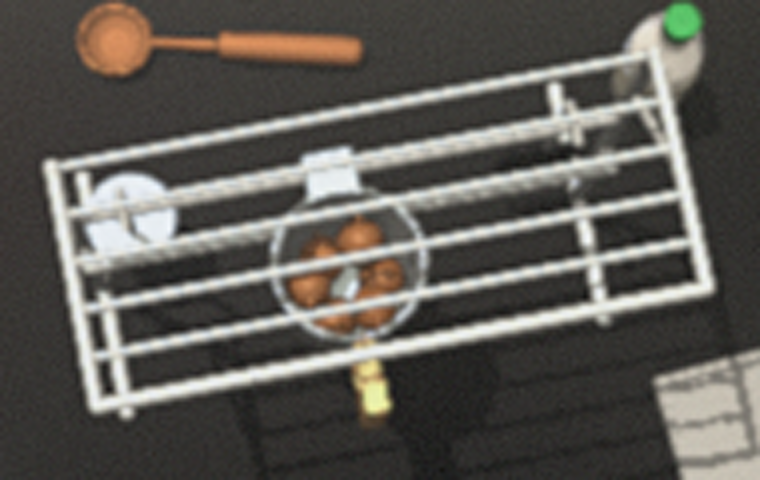

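View pics/scc.png

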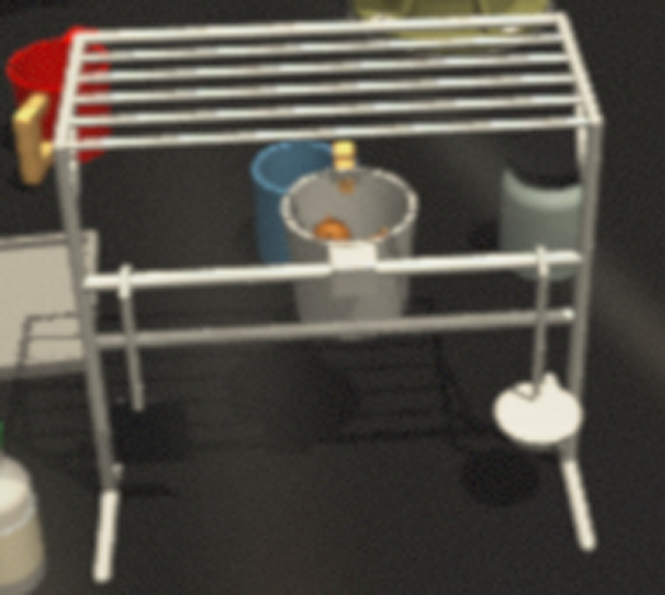

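In the top crop (4x): mouth centre (350,264), bar top (377,400), strap (331,170), shelf front ends (97,407) and (710,288). In the scene crop (3.5x): mouth (350,206), bar top (344,148), shelf front ends (78,35) and (563,17).

```bash
python3 - <<'E'
from h import *
np.set_printoptions(precision=4,suppress=True)
t,s=cam('top'),cam('scene')
T=lambda u,v:(200+u/4,95+v/4); S=lambda u,v:(170+u/3.5,180+v/3.5)
for n,a,b in [('mouth',(350,264),(350,206)),('bartop',(377,400),(344,148)),('strap',(331,168),(353,252)),
 ('fl',(97,407),(563,17)),('fr',(710,288),(78,35)),('bl',(50,163),(597,122)),('br',(655,55),(62,145))]:
    print(n,*tri(ray(t,*T(*a)),ray(s,*S(*b))))
print('bowl rim top/scene', atz(t,135,232,.06), atz(s,417,258,.06))
print('tray', [atz(t,*p,.014) for p in [(363,189),(422,175),(440,233),(380,248)]])
print('tray scene', [atz(s,*p,.014) for p in [(143,249),(197,248)]])
print('mug',atz(t,315,252,.09),'jar',atz(t,233,257,.11),'red',atz(t,415,310,.09),'orange',atz(t,162,133,.09))
# bowl circle from top by threshold
im=cv2.imread('pics/top0.png'); m=(im[190:275,90:180].min(2)>90).astype(np.uint8)
c=max(cv2.findContours(m,0,2)[0],key=cv2.contourArea); e=cv2.fitEllipse(c); print(e); print(atz(t,e[0][0]+90,e[0][1]+190,.06), e[1][0]/505*1.34)
im=cv2.imread('pics/scene0.png'); m=(im[235:290,370:460].min(2)>60).astype(np.uint8)
E
```

```text
mouth [ 0.6769 -0.0304  0.2034] 0.004974974217469893
bartop [ 0.5946 -0.0445  0.1968] 0.004716277854204805
strap [ 0.7353 -0.021   0.208 ] 0.004014096979808247
fl [0.5774 0.1138 0.3077] 0.005469017852281508
fr [ 0.6342 -0.2248  0.3089] 0.0034701320307190184
bl [0.7144 0.1368 0.308 ] 0.0038602212393995384
br [ 0.7675 -0.2007  0.3066] 0.004569897612023552
bowl rim top/scene [0.5284 0.3718 0.06  ] [0.538  0.3752 0.06  ]
tray [array([ 0.6357, -0.247 ,  0.014 ]), array([ 0.671 , -0.4136,  0.014 ]), array([ 0.5076, -0.4534,  0.014 ]), array([ 0.4708, -0.2859,  0.014 ])]
tray scene [array([ 0.5059, -0.446 ,  0.014 ]), array([ 0.4867, -0.2813,  0.014 ])]
mug [ 0.4613 -0.1009  0.09  ] jar [0.4534 0.1096 0.11  ] red [ 0.3065 -0.3512  0.09  ] orange [0.7872 0.2936 0.09  ]
((44.49992752075195, 41.220375061035156), (63.498233795166016, 65.6415786743164), 55.04993438720703)
[0.5305 0.3732 0.06  ] 0.16849036294162864
```

Emit:
{"api": "jog_arm", "payload": {
  "series": [
    {"tx": 0.8,"ty": -0.75,"jaw": 1},
    {"tx": 0.8,"ty": -0.75},
    {"tx": 0.8,"ty": -0.75},
    {"tx": 0.8,"ty": -0.75},
    {"tx": 0.8,"ty": -0.75}
  ]
}}

```text
invalid input
```

```bash
python3 -c "
from h import *
s=robot.state();print(s['joints'].round(3).tolist(),s['tool_pos'].round(4).tolist(),s['ee_rot'].round(2).tolist())"
```

```text
[64.063, 18.436, -4.016, 83.168, 1.294, 78.54, -3.261] [0.2923, -0.5802, 0.3029] [-179.9, 0.0, 26.75]
```

Emit:
{"api": "jog_arm", "payload": {
  "series": [
    {"tx": 0.8,"ty": -0.75,"ay": 0.9,"ax": 0.5},
    {"tx": 0.8,"ty": -0.75,"ay": 0.9,"ax": 0.5},
    {"tx": 0.8,"ty": -0.75,"ay": 0.9,"ax": 0.5},
    {"tx": 0.8,"ty": -0.75,"ay": 0.9},
    {"tx": 0.8,"ty": -0.75,"ay": 0.9}
  ]
}}

```text
invalid input
```

```bash
python3 -c "
from h import *
s=robot.state();print(s['joints'].round(3).tolist(),s['tool_pos'].round(4).tolist(),s['ee_rot'].round(2).tolist())"
```

```text
[64.063, 18.436, -4.016, 83.168, 1.294, 78.54, -3.261] [0.2923, -0.5802, 0.3029] [-179.9, 0.0, 26.75]
```

Emit:
{"api": "jog_arm", "payload": {
  "series": [
    {"ax": 0,"ay": 0,"az": 0,"tx": 0.8,"ty": -0.75,"tz": 0,"jaw": 1},
    {"ax": 0,"ay": 0,"az": 0,"tx": 0.8,"ty": -0.75,"tz": 0,"jaw": 1},
    {"ax": 0,"ay": 0,"az": 0,"tx": 0.8,"ty": -0.75,"tz": 0,"jaw": 1},
    {"ax": 0,"ay": 0,"az": 0,"tx": 0.8,"ty": -0.75,"tz": 0,"jaw": 1}
  ]
}}

```text
time_s: 0.6
tool_pos: [0.3233, -0.4965, 0.304]
ee_rot: [180.0, 0.0, 26.8]
contact_force: [0.8, -0.0, -0.4]
finger_gap: 1.0
gripper_force: 0.0
```

```bash
python3 -c "
from h import *
s=robot.state();print(s['joints'].round(3).tolist(),s['tool_pos'].round(4).tolist(),s['ee_rot'].round(2).tolist())"
```

```text
[60.008, 11.595, -6.525, 91.568, 1.346, 76.904, -9.912] [0.3233, -0.4965, 0.304] [179.99, 0.0, 26.78]
```

Emit:
{"api": "jog_arm", "payload": {
  "series": [
    {"ax": 0.5,"ay": 0.9,"az": 0,"tx": 0.8,"ty": -0.75,"tz": 0,"jaw": 1},
    {"ax": 0.5,"ay": 0.9,"az": 0,"tx": 0.8,"ty": -0.75,"tz": 0,"jaw": 1},
    {"ax": 0.5,"ay": 0.9,"az": 0.5,"tx": 0.8,"ty": -0.75,"tz": 0,"jaw": 1},
    {"ax": 0,"ay": 0.9,"az": 0.5,"tx": 0.8,"ty": -0.75,"tz": 0,"jaw": 1}
  ]
}}

```text
time_s: 1.1
tool_pos: [0.3535, -0.4165, 0.3174]
ee_rot: [-168.6, -20.6, 18.1]
contact_force: [0.4, -0.1, -0.1]
finger_gap: 1.002
gripper_force: 0.0
```

```bash
python3 -c "
from h import *
s=robot.state();print(s['joints'].round(3).tolist(),s['tool_pos'].round(4).tolist(),s['ee_rot'].round(2).tolist())"
```

```text
[64.97, 9.545, -7.343, 95.135, -21.48, 82.506, -8.034] [0.3535, -0.4165, 0.3174] [-168.64, -20.59, 18.06]
```

```bash
cat > fk.py <<'E'
from h import *
from scipy.optimize import least_squares
from itertools import product
D=[([64.063,18.436,-4.016,83.168,1.294,78.54,-3.261],[.2923,-.5802,.3029],[-179.9,0,26.75]),
([60.008,11.595,-6.525,91.568,1.346,76.904,-9.912],[.3233,-.4965,.3040],[179.99,0,26.78]),
([64.97,9.545,-7.343,95.135,-21.48,82.506,-8.034],[.3535,-.4165,.3174],[-168.64,-20.59,18.06])]
rz=lambda a:R.from_euler('z',a,degrees=True).as_matrix(); ry=lambda a:R.from_euler('y',a,degrees=True).as_matrix()
def fk(q,p,sg):
    h,l1,l2,l3,b1,b7,o1,o2,o3,o4=p; M=np.eye(3); x=np.zeros(3)
    x=x+[0,0,h]; M=M@rz(sg[0]*q[0]+b1*57.3)@ry(q[1]); x=x+M@[o1,o3,l1]
    M=M@rz(sg[1]*q[2])@ry(q[3]); x=x+M@[o2,o4,l2]
    M=M@rz(sg[2]*q[4])@ry(q[5]); x=x+M@[0,0,l3]
    return x,M@rz(sg[3]*q[6]+b7*57.3)
def res(p,sg,reg=.003):
    r=[]
    for q,x,e in D:
        y,M=fk(q,p,sg); r+=list(y-x)+list((M-R.from_euler('xyz',e,degrees=True).as_matrix()).ravel()*.3)
    return np.r_[r,np.array(p[6:])*reg*5]
if __name__=="__main__":
    best=[]
    for sg in product([-1,1],repeat=4):
        for b in (-1.57,0,1.57,3.14):
            f=least_squares(res,[.3,.4,.4,.2,0,b,0,0,0,0],args=(sg,)); best.append((f.cost,sg,f.x.round(4).tolist()))
    for b in sorted(best,key=lambda b:b[0])[:3]: print(b)
    p,sg=best and sorted(best,key=lambda b:b[0])[0][2:0:-1]
    import json; json.dump([p,sg],open('fk.json','w'))
    for q,x,e in D: print(fk(q,p,sg)[0]-x)
E
python3 fk.py
```

```text
(np.float64(4.528674798183785e-08), (-1, -1, -1, -1), [0.2485, 0.4688, 0.5135, 0.2873, -0.0003, 1.5704, -0.0009, 0.0001, -0.0135, -0.0129])
(np.float64(4.52867479818526e-08), (-1, -1, -1, -1), [0.2485, 0.4688, 0.5135, 0.2873, -0.0003, 1.5704, -0.0009, 0.0001, -0.0135, -0.0129])
(np.float64(4.5286747981939523e-08), (-1, -1, -1, -1), [0.2485, 0.4688, 0.5135, 0.2873, -0.0003, 1.5704, -0.0009, 0.0001, -0.0135, -0.0129])
[6.29256860e-06 5.10232869e-05 4.86874076e-05]
[-1.98676024e-05  5.84192517e-05 -4.50160679e-05]
[-2.97933631e-07  3.81614885e-05  7.68350431e-05]
```

```bash
cat > ik.py <<'E'
from fk import *
import json
P,SG=json.load(open('fk.json'))
LO=np.array([-163.93,-17.29,-79.2,3.27,-89.18,5.43,-154.24]); HI=np.array([163.93,119.83,71.16,140.29,269.18,117.66,154.24])
def ik(x,M,q0):
    def f(q):
        y,N=fk(q,P,SG); return np.r_[(y-x)*10,(N-M).ravel()*2,(q-q0)*2e-4]
    s=least_squares(f,np.clip(q0,LO+1.01,HI-1.01),bounds=(LO+1,HI-1)); y,N=fk(s.x,P,SG)
    return s.x,np.linalg.norm(y-x),np.degrees(np.linalg.norm(R.from_matrix(N.T@M).as_rotvec()))
def TC(th,up):  # tool axes in cup frame
    t=np.radians(th); s,c=np.sin(t),np.cos(t); k=1 if up else -1
    return np.c_[[k*c,0,k*s],[0,-k,0],[s,0,-c]]
GRIP=np.array([-.08,0,.048])
def tool(pc,Rc,th,up,grip=GRIP):
    M=Rc@TC(th,up); return pc+Rc@grip-.0539*M[:,2],M
E
cat > search.py <<'E'
from ik import *
b=np.array([.531,.373,0]); out=[]
c0=np.array([.677,-.031,.12]); R0=rz(9.5)
qn=np.array(D[-1][0])
for up in (0,1):
  for th in (35,42):
    qs=[ik(*tool(c0,R0,th,up),np.array([5,20,0,90,s5,60,s7])) for s5 in(0,) for s7 in (-90,90)]
    qg=min(qs,key=lambda r:r[1]+r[2]/100+np.abs(r[0]-qn).sum()*1e-5); print('grasp',up,th,qg[0].round(0),qg[1:])
    for psi in range(-60,151,30):
      for phi in (-120,-90,-60,60,90,120):
        u=np.array([np.cos(np.radians(phi)),np.sin(np.radians(phi)),0]); ax=np.cross([0,0,1],u)
        q=qg[0]; Rz0=rz(psi); ok=True; low=9
        mid,Rm=tool(np.array([.45,.1,.25]),rz((psi+9.5)/2),th,up); q=ik(mid,Rm,q)[0]
        for a in range(0,121,20):
            Rc=Rz0@R.from_rotvec(ax*np.radians(a)).as_matrix()
            lip=np.r_[u[:2]*.047,.09]; w=Rz0@u
            pl=b+[0,0,.12]-.035*w; pc=pl-Rc@lip
            x,M=tool(pc,Rc,th,up); q,e,g=ik(x,M,q)
            if e>.004 or g>2.5: ok=False;break
            cam=x+M@[.08,0,-.07]; body=min((x+M@[sx*.042,sy*.042,-k])[2] for sx in(-1,1) for sy in(-1,1) for k in(0,.1)); low=min(low,cam[2],body)
        if a>=100: out.append((a if ok else a-20,round(low,3),round(float(min((q-LO).min(),(HI-q).min())),1),up,th,psi,phi,q.round(0).tolist()))
for o in sorted(out,key=lambda o:(-o[0],-o[1]))[:25]: print(o)
E
time python3 search.py
```

```text
grasp 0 35 [  4.  -3.   3. 125. -21.  26. 123.] (np.float64(6.18913684403362e-06), np.float64(0.0032354072791313747))
grasp 0 42 [ -3.  -5.  11. 130. -37.  18. 140.] (np.float64(1.5020642233842357e-05), np.float64(0.007151789327694175))
grasp 1 35 [ 13.  -3.  -6. 124. -23.  26. -56.] (np.float64(1.3878605143156308e-05), np.float64(0.007277168074078034))
grasp 1 42 [ 16.  -5.  -7. 130. -42.  19. -37.] (np.float64(1.4601011020610995e-05), np.float64(0.007059893367699082))
(120, np.float64(0.098), 1.0, 0, 35, 0, -60, [24.0, 39.0, -33.0, 123.0, -88.0, 79.0, 117.0])
(120, np.float64(0.098), 13.5, 0, 35, 30, -60, [7.0, 47.0, -15.0, 97.0, -69.0, 104.0, 101.0])
(120, np.float64(0.098), 1.0, 0, 35, 30, 60, [-74.0, 51.0, 9.0, 89.0, 62.0, 117.0, 80.0])
(120, np.float64(0.098), 1.0, 0, 35, 60, -60, [13.0, 69.0, -44.0, 68.0, -38.0, 117.0, 77.0])
(120, np.float64(0.098), 1.0, 0, 35, 60, 60, [-48.0, 41.0, -26.0, 115.0, 95.0, 117.0, 68.0])
(120, np.float64(0.098), 4.2, 0, 35, 90, 60, [-16.0, 40.0, -46.0, 136.0, 137.0, 111.0, 70.0])
(120, np.float64(0.098), 1.0, 1, 35, 0, -60, [24.0, 39.0, -33.0, 123
[... 1044 characters left out ...]
01.0])
(120, np.float64(0.09), 1.0, 1, 42, 60, 60, [-37.0, 40.0, -39.0, 119.0, 101.0, 117.0, -109.0])
(120, np.float64(0.09), 1.0, 1, 42, 90, 60, [14.0, 68.0, -75.0, 139.0, 168.0, 115.0, -76.0])
(120, np.float64(0.074), 1.0, 0, 42, -30, 90, [-91.0, 76.0, 43.0, 75.0, 40.0, 117.0, 78.0])
(120, np.float64(0.074), 1.0, 0, 42, 0, 90, [-74.0, 54.0, 5.0, 102.0, 74.0, 117.0, 47.0])
(120, np.float64(0.074), 14.7, 1, 42, 60, -90, [20.0, 56.0, -28.0, 110.0, -74.0, 95.0, -45.0])
(120, np.float64(0.074), 1.0, 1, 42, 90, -90, [9.0, 64.0, -22.0, 83.0, -60.0, 117.0, -64.0])
(120, np.float64(0.074), 1.0, 1, 42, 150, 90, [26.0, 77.0, -51.0, 81.0, -56.0, 82.0, 153.0])
real	0m42.515s
user	0m42.995s
sys	0m0.141s
```

```bash
cat > search2.py <<'E'
from ik import *
def wrist(x,M): return x-.2873*M[:,2]
b=np.array([.531,.373,0]); out=[]
c0=np.array([.677,-.031,.12]); R0=rz(9.5); S0=np.array([.740,-.0325,0])
def dst(p): # to stand box
    l=R0.T@(p-S0); l=np.abs(l-[-.0675,0,.157])-[.0675,.17,.157]; return np.linalg.norm(np.maximum(l,0))
for up,s7 in ((0,125),(1,-55)):
  for th in (35,40):
    qg=ik(*tool(c0,R0,th,up),np.array([8,0,0,124,-20,26,s7]))[0]
    for psi in (10,25,40,55):
      for phi in (-50,-60,-70,-80,-90):
        u=np.array([np.cos(np.radians(phi)),np.sin(np.radians(phi)),0]); ax=np.cross([0,0,1],u); Rz0=rz(psi); w=Rz0@u
        q=ik(*tool(c0+[0,0,.045],R0,th,up),qg)[0]
        q=ik(*tool(c0+[-.12,-.02,.1],R0,th,up),q)[0]; mg=99; low=9; sd=9;mv=0
        for a in list(range(0,116,15))+[115]:
            Rc=Rz0@R.from_rotvec(ax*np.radians(a)).as_matrix(); lip=np.r_[u[:2]*.047,.09]
            pc=b+[0,0,.12]-.035*w-Rc@lip; x,M=tool(pc,Rc,th,up); qp=q; q,e,g=ik(x,M,q)
            if a: mv=max(mv,np.abs(q-qp).max())
            if e>.003 or g>2: mg=-1;break
            pts=[x+M@[sx*.042,sy*.042,-k] for sx in(-1,1) for sy in(-1,1) for k in(0,.15)]+[x+M@[.09,0,-.07]]
            low=min(low,min(p[2] for p in pts)); sd=min(sd,min(dst(p) for p in pts+[wrist(x,M)])); mg=min(mg,(q-LO).min(),(HI-q).min())
        if mg>0: out.append((round(float(mg),1),round(float(low),3),round(float(sd),3),round(float(mv)),up,th,psi,phi,wrist(x,M).round(2).tolist(),q.round(0).tolist()))
for o in sorted(out,key=lambda o:-o[0])[:16]: print(*o)
E
python3 search2.py
```

```text
14.1 0.098 0.0 39 0 35 10 -50 [0.61, 0.03, 0.22] [6.0, 38.0, -15.0, 103.0, -70.0, 96.0, 94.0]
11.9 0.092 0.006 45 0 40 10 -50 [0.59, 0.03, 0.24] [1.0, 34.0, -7.0, 106.0, -74.0, 95.0, 95.0]
7.5 0.098 0.0 56 0 35 25 -60 [0.61, 0.03, 0.19] [7.0, 42.0, -15.0, 103.0, -70.0, 99.0, 105.0]
6.9 0.098 0.059 54 0 35 25 -70 [0.52, 0.02, 0.15] [8.0, 40.0, -15.0, 115.0, -82.0, 94.0, 123.0]
6.3 0.062 0.05 15 1 35 55 -90 [0.54, 0.03, 0.06] [21.0, 56.0, -30.0, 109.0, -71.0, 93.0, -41.0]
5.9 0.098 0.0 55 0 35 25 -50 [0.69, 0.07, 0.22] [6.0, 46.0, -19.0, 90.0, -59.0, 104.0, 88.0]
5.8 0.088 0.057 65 0 35 40 -80 [0.53, 0.02, 0.11] [19.0, 49.0, -28.0, 112.0, -75.0, 90.0, 131.0]
5.8 0.088 0.057 65 1 35 40 -80 [0.53, 0.02, 0.11] [19.0, 49.0, -28.0, 112.0, -75.0, 90.0, -49.0]
4.8 0.098 0.061 46 0 35 10 -60 [0.51, 0.02, 0.19] [5.0, 35.0, -12.0, 116.0, -84.0, 91.0, 112.0]
4.7 0.088 0.0 17 1 35 55 -80 [0.62, 0.03, 0.11] [15.0, 54.0, -26.0, 99.0, -64.0, 100.0, -59.0]
4.5 0.092 0.01 63 0 40 25 -60 [0.58, 0.02, 0.21] [-3.0, 37.0, -1.0, 107.0, -77.0, 101.0, 107.0]
3.3 0.098 0.0 18 1 35 55 -70 [0.7, 0.06, 0.15] [10.0, 54.0, -23.0, 88.0, -57.0, 109.0, -75.0]
3.0 0.098 0.0 18 0 35 40 -60 [0.69, 0.06, 0.19] [23.0, 57.0, -43.0, 88.0, -45.0, 97.0, 89.0]
3.0 0.098 0.0 18 1 35 40 -60 [0.69, 0.06, 0.19] [23.0, 57.0, -43.0, 88.0, -45.0, 97.0, -91.0]
3.0 0.065 0.058 16 1 40 55 -90 [0.51, 0.02, 0.07] [21.0, 54.0, -28.0, 113.0, -76.0, 92.0, -39.0]
2.8 0.092 0.0 65 0 40 25 -50 [0.67, 0.05, 0.24] [-3.0, 41.0, -6.0, 93.0, -65.0, 106.0, 91.0]
```

```bash
cat > search3.py <<'E'
from ik import *
from multiprocessing import Pool
b=np.array([.531,.373,0]); c0=np.array([.677,-.031,.12]); R0=rz(9.5); S0=np.array([.740,-.0325,0])
def box(p,c,M,h): l=np.abs(M.T@(p-c))-h; return np.linalg.norm(np.maximum(l,0))
def cyl(p,c,r,h): return np.hypot(max(np.hypot(*(p[:2]-c))-r,0),max(p[2]-h,0))
SC=S0+R0@[-.0675,0,.157]
def clear(p): return min(box(p,SC,R0,[.0675,.18,.157]),cyl(p,(.453,.11),.04,.11),cyl(p,(.461,-.10),.055,.09),p[2])
def path(up,th,psi,phi,zl=.13,amax=110,off=.03):
    qg=ik(*tool(c0,R0,th,up),np.array([8,0,0,124,-20,26,-55 if up else 125]))[0]
    u=np.array([np.cos(np.radians(phi)),np.sin(np.radians(phi)),0]); ax=np.cross([0,0,1],u); Rz0=rz(psi); w=Rz0@u
    q=ik(*tool(c0+[-.12,-.02,.1],R0,th,up),qg)[0]; r=[]
    for a in np.linspace(0,amax,8):
        Rc=Rz0@R.from_rotvec(ax*np.radians(a)).as_matrix(); lip=np.r_[u[:2]*.047,.09]
        pc=b+[0,0,zl]-off*w-Rc@lip; x,M=tool(pc,Rc,th,up); q,e,g=ik(x,M,q)
        if e>.003 or g>2: return None
        wr=x-.2873*M[:,2]; el=fk_el(q)
        cl=min([clear(x+M@[sx*.042,sy*.042,-k]) for sx in(-1,1) for sy in(-1,1) for k in(0,.1)]+[clear(x+M@[.09,0,-.07])]
               +[clear(p)-.05 for p in (wr,.7*wr+.3*el,(wr+x)/2)])
        r.append((a,min((q-LO).min(),(HI-q).min()),cl,q,x,M,wr))
    return r
def fk_el(q): return np.array([0,0,P[0]])+rz(SG[0]*q[0]+P[4]*57.3)@ry(q[1])@np.array([0,0,P[1]])
def job(k):
    r=path(*k)
    if r: return (round(float(min(x[1] for x in r)),1),round(float(min(x[2] for x in r)),3),k,r[-1][-1].round(2).tolist(),r[-1][3].round(0).tolist(),round(float(max(np.abs(r[i+1][3]-r[i][3]).max() for i in range(7)))))
if __name__=="__main__":
    K=[(up,th,psi,phi) for up in(0,1) for th in(32,38) for psi in range(-50,81,15) for phi in range(-130,-39,15)]
    o=[x for x in Pool().map(job,K) if x]
    for x in sorted(o,key=lambda x:-min(x[0]/10,x[1]/.03))[:15]: print(*x)
E
time OMP_NUM_THREADS=1 python3 search3.py
```

```text
4.3 0.032 (0, 38, -20, -40) [0.51, 0.04, 0.31] [-10.0, 21.0, 3.0, 117.0, -85.0, 83.0, 85.0] 30
6.0 0.011 (0, 32, -20, -40) [0.53, 0.04, 0.28] [-3.0, 26.0, -5.0, 114.0, -83.0, 86.0, 87.0] 30
11.0 0.009 (0, 32, 25, -70) [0.53, 0.02, 0.17] [11.0, 39.0, -18.0, 113.0, -78.0, 92.0, 122.0] 51
2.9 0.041 (0, 38, 25, -70) [0.5, 0.02, 0.19] [-1.0, 33.0, -5.0, 118.0, -86.0, 94.0, 123.0] 60
1.0 0.061 (0, 32, -50, -85) [0.19, 0.4, 0.11] [-21.0, 56.0, -49.0, 123.0, 158.0, 115.0, -153.0] 69
1.0 0.111 (0, 32, -50, -70) [0.19, 0.28, 0.17] [8.0, 59.0, -68.0, 137.0, 178.0, 94.0, -153.0] 60
1.0 0.061 (0, 32, -35, -85) [0.19, 0.31, 0.11] [-9.0, 56.0, -51.0, 132.0, 177.0, 107.0, -153.0] 41
1.0 0.091 (0, 32, -35, -40) [0.44, 0.05, 0.28] [35.0, 27.0, -49.0, 125.0, -88.0, 61.0, 92.0] 35
1.0 0.076 (0, 32, -20, -55) [0.39, 0.06, 0.23] [53.0, 49.0, -71.0, 131.0, -88.0, 42.0, 120.0] 70
1.0 0.06 (0, 32, -5, -55) [0.48, 0.03, 0.23] [8.0, 28.0, -16.0, 121.0, -88.0, 83.0, 108.0] 38
1.0 0.023 (0, 32, 10, -70) [0.44, 0.03, 0.17] [26.0, 38.0, -36.0, 125.0, -88.0, 75.0, 130.0] 50
1.0 0.105 (0, 38, -50, -70) [0.18, 0.31, 0.19] [4.0, 58.0, -70.0, 136.0, 167.0, 99.0, -153.0] 96
1.0 0.07 (0, 38, -35, -85) [0.18, 0.34, 0.12] [-13.0, 56.0, -53.0, 131.0, 168.0, 111.0, -153.0] 51
1.0 0.104 (0, 38, -35, -40) [0.42, 0.06, 0.31] [43.0, 24.0, -59.0, 127.0, -88.0, 53.0, 89.0] 48
1.0 0.07 (0, 38, -20, -85) [0.2, 0.25, 0.12] [18.0, 80.0, -67.0, 138.0, 205.0, 90.0, -130.0] 54
real	0m20.739s
user	1m8.842s
sys	0m0.293s
```

```bash
cat > s4.py <<'E'
from search3 import *
def job2(k):
    r=job(k); return r
if __name__=="__main__":
    K=[(up,th,psi,phi,.14,105,.03) for up in(0,1) for th in(30,38,45) for psi in range(-60,151,15) for phi in list(range(40,131,15))+list(range(-130,-39,15))]
    o=[x for x in Pool().map(job2,K) if x]
    for x in sorted(o,key=lambda x:-min(x[0]/10,x[1]/.03))[:14]: print(*x)
    print()
    for x in sorted([x for x in o if x[2][3]>0],key=lambda x:-min(x[0]/10,x[1]/.03))[:8]: print(*x)
E
OMP_NUM_THREADS=1 python3 s4.py
```

```text
11.1 0.043 (1, 30, 60, 70, 0.14, 105, 0.03) [0.19, 0.41, 0.2] [-40.0, 33.0, -31.0, 124.0, 101.0, 107.0, -126.0] 36
10.7 0.055 (0, 45, -15, -40, 0.14, 105, 0.03) [0.5, 0.06, 0.37] [-19.0, 14.0, 10.0, 117.0, -78.0, 77.0, 80.0] 31
9.1 0.049 (1, 38, 60, 70, 0.14, 105, 0.03) [0.18, 0.37, 0.22] [-24.0, 32.0, -47.0, 129.0, 109.0, 105.0, -123.0] 45
7.6 0.047 (1, 38, 60, 55, 0.14, 105, 0.03) [0.21, 0.49, 0.29] [-33.0, 33.0, -43.0, 112.0, 87.0, 110.0, -105.0] 35
14.5 0.021 (1, 45, 75, 40, 0.14, 105, 0.03) [0.24, 0.5, 0.37] [-30.0, 26.0, -44.0, 108.0, 78.0, 100.0, -85.0] 28
6.8 0.026 (0, 30, 0, -55, 0.14, 105, 0.03) [0.51, 0.04, 0.26] [2.0, 27.0, -11.0, 116.0, -82.0, 86.0, 105.0] 32
6.2 0.053 (0, 30, 45, 85, 0.14, 105, 0.03) [0.19, 0.39, 0.14] [-45.0, 39.0, -24.0, 125.0, 105.0, 111.0, 34.0] 40
6.2 0.054 (1, 30, 45, 85, 0.14, 105, 0.03) [0.19, 0.39, 0.14] [-45.0, 39.0, -24.0, 125.0, 105.0, 111.0, -146.0] 40
11.4 0.017 (0, 38, -15, -40, 0.14, 105, 0.03) [0.53, 0.05, 0.34] [-9.0, 19.0, -0.0, 114.0, -78.0, 82.0, 82.0] 29
11.7 0.017 (1, 38, 75, 40, 0.14, 105, 0.03) [0.25, 0.53, 0.34] [-37.0, 29.0, -
[... 703 characters left out ...]
105.0, -123.0] 45
7.6 0.047 (1, 38, 60, 55, 0.14, 105, 0.03) [0.21, 0.49, 0.29] [-33.0, 33.0, -43.0, 112.0, 87.0, 110.0, -105.0] 35
14.5 0.021 (1, 45, 75, 40, 0.14, 105, 0.03) [0.24, 0.5, 0.37] [-30.0, 26.0, -44.0, 108.0, 78.0, 100.0, -85.0] 28
6.2 0.053 (0, 30, 45, 85, 0.14, 105, 0.03) [0.19, 0.39, 0.14] [-45.0, 39.0, -24.0, 125.0, 105.0, 111.0, 34.0] 40
6.2 0.054 (1, 30, 45, 85, 0.14, 105, 0.03) [0.19, 0.39, 0.14] [-45.0, 39.0, -24.0, 125.0, 105.0, 111.0, -146.0] 40
11.7 0.017 (1, 38, 75, 40, 0.14, 105, 0.03) [0.25, 0.53, 0.34] [-37.0, 29.0, -36.0, 105.0, 78.0, 106.0, -87.0] 25
4.8 0.051 (1, 30, 60, 55, 0.14, 105, 0.03) [0.23, 0.53, 0.26] [-43.0, 35.0, -30.0, 108.0, 83.0, 113.0, -106.0] 28
```

```bash
cat > s5.py <<'E'
from search3 import *
if __name__=="__main__":
    K=[(0,th,psi,phi,zl,am,.03) for th in(38,42,45) for psi in range(-35,11,7) for phi in range(-50,-9,8) for zl in (.115,.135) for am in (105,115)]
    K+=[(1,th,psi,phi,zl,am,.03) for th in(34,38,43) for psi in range(50,81,7) for phi in range(40,81,8) for zl in (.115,.135) for am in (105,115)]
    o=[x for x in Pool().map(job,K) if x]
    for up in (0,1):
      for am in (105,115):
        for x in sorted([x for x in o if x[2][5]==am and x[2][0]==up],key=lambda x:-min(x[0]/10,x[1]/.04))[:5]: print(*x)
E
OMP_NUM_THREADS=1 python3 s5.py
```

```text
19.1 0.074 (0, 45, -28, -10, 0.135, 105, 0.03) [0.7, 0.17, 0.43] [-12.0, 33.0, -5.0, 82.0, -49.0, 99.0, 45.0] 19
22.2 0.071 (0, 45, -35, -10, 0.135, 105, 0.03) [0.67, 0.15, 0.43] [-17.0, 29.0, 3.0, 87.0, -55.0, 95.0, 45.0] 18
15.9 0.065 (0, 45, -7, -18, 0.135, 105, 0.03) [0.72, 0.18, 0.42] [-4.0, 36.0, -17.0, 78.0, -42.0, 102.0, 54.0] 26
16.7 0.062 (0, 45, -21, -10, 0.115, 105, 0.03) [0.72, 0.19, 0.41] [-9.0, 37.0, -12.0, 77.0, -43.0, 101.0, 46.0] 20
15.4 0.08 (0, 45, -21, -10, 0.135, 105, 0.03) [0.72, 0.19, 0.43] [-9.0, 36.0, -13.0, 76.0, -43.0, 102.0, 45.0] 19
9.5 0.038 (0, 45, -21, -10, 0.135, 115, 0.03) [0.76, 0.17, 0.38] [-6.0, 43.0, -14.0, 72.0, -48.0, 108.0, 44.0] 22
8.7 0.03 (0, 42, -21, -10, 0.135, 115, 0.03) [0.77, 0.17, 0.36] [-4.0, 45.0, -17.0, 71.0, -48.0, 109.0, 44.0] 22
9.8 0.026 (0, 45, -7, -18, 0.135, 115, 0.03) [0.76, 0.16, 0.37] [-2.0, 44.0, -18.0, 73.0, -46.0, 108.0, 52.0] 28
6.4 0.054 (0, 45, -14, -10, 0.115, 115, 0.03) [0.79, 0.2, 0.36] [-5.0, 48.0, -20.0, 67.0, -41.0, 111.0, 45.0] 26
6.1 0.043 (0, 45, 0, -18, 0.115, 115, 0.03) [0.79, 0.19, 0.35] [-3.0, 49.0, -2
[... 481 characters left out ...]
6.0, -109.0] 35
13.8 0.042 (1, 38, 64, 56, 0.115, 105, 0.03) [0.2, 0.46, 0.26] [-36.0, 31.0, -38.0, 117.0, 90.0, 104.0, -109.0] 39
7.8 0.038 (1, 38, 64, 64, 0.115, 115, 0.03) [0.17, 0.41, 0.18] [-40.0, 36.0, -33.0, 125.0, 104.0, 110.0, -118.0] 51
9.8 0.03 (1, 43, 71, 48, 0.115, 115, 0.03) [0.2, 0.49, 0.26] [-38.0, 34.0, -38.0, 114.0, 90.0, 108.0, -96.0] 38
8.0 0.03 (1, 43, 71, 48, 0.135, 115, 0.03) [0.2, 0.49, 0.28] [-34.0, 33.0, -43.0, 113.0, 91.0, 110.0, -94.0] 34
7.2 0.029 (1, 34, 64, 72, 0.115, 115, 0.03) [0.18, 0.36, 0.13] [-43.0, 39.0, -24.0, 130.0, 113.0, 110.0, -132.0] 55
6.6 0.04 (1, 43, 64, 56, 0.115, 115, 0.03) [0.18, 0.46, 0.23] [-34.0, 36.0, -42.0, 118.0, 97.0, 111.0, -106.0] 46
```

```bash
cat > s6.py <<'E'
from search3 import *
if __name__=="__main__":
    K=[(0,th,psi,phi,.13,am,.035) for th in(40,44) for psi in range(-70,6,10) for phi in (0,-8) for am in (110,118)]
    o=[x for x in Pool().map(job,K) if x]
    for x in sorted(o,key=lambda x:-min(x[0]/10,x[1]/.04))[:12]: print(*x)
    r=path(0,43,-30,0,.13,112,.035)
    if r:
      for a in r: print(a[0].round(0),a[1].round(1),a[2].round(3),a[3].round(0),a[4].round(3),a[6].round(2))
E
OMP_NUM_THREADS=1 python3 s6.py
```

```text
10.3 0.057 (0, 44, -40, 0, 0.13, 110, 0.035) [0.75, 0.19, 0.4] [-16.0, 40.0, -0.0, 74.0, -53.0, 107.0, 37.0] 16
9.8 0.063 (0, 44, -20, -8, 0.13, 110, 0.035) [0.76, 0.2, 0.4] [-7.0, 43.0, -16.0, 71.0, -42.0, 108.0, 43.0] 21
10.2 0.039 (0, 40, -40, 0, 0.13, 110, 0.035) [0.75, 0.19, 0.38] [-12.0, 42.0, -6.0, 73.0, -53.0, 108.0, 36.0] 16
13.3 0.039 (0, 44, -50, 0, 0.13, 110, 0.035) [0.71, 0.16, 0.4] [-25.0, 36.0, 15.0, 82.0, -63.0, 104.0, 38.0] 15
15.1 0.039 (0, 44, -30, -8, 0.13, 110, 0.035) [0.72, 0.17, 0.4] [-10.0, 37.0, -7.0, 79.0, -51.0, 103.0, 44.0] 19
14.5 0.038 (0, 44, -70, 0, 0.13, 110, 0.035) [0.63, 0.11, 0.4] [-34.0, 27.0, 28.0, 97.0, -75.0, 92.0, 36.0] 15
18.3 0.038 (0, 44, -60, 0, 0.13, 110, 0.035) [0.67, 0.13, 0.4] [-31.0, 32.0, 24.0, 90.0, -70.0, 99.0, 37.0] 15
12.8 0.036 (0, 44, -60, -8, 0.13, 110, 0.035) [0.59, 0.1, 0.4] [-36.0, 24.0, 30.0, 102.0, -76.0, 89.0, 44.0] 17
18.8 0.036 (0, 44, -50, -8, 0.13, 110, 0.035) [0.64, 0.11, 0.4] [-30.0, 28.0, 22.0, 95.0, -70.0, 95.0, 45.0] 17
19.0 0.036 (0, 44, -40, -8, 0.13, 110, 0.035) [0.69, 0.14, 0.4] [-18.0, 32.0, 7.0, 87.0, -61.
[... 260 characters left out ...]
9.  27.  -6. 104.  47.  71. -39.] [0.359 0.472 0.127] [0.19 0.57 0.34]
16.0 36.3 0.154 [-60.  19.  -8. 102.  32.  67. -23.] [0.364 0.47  0.173] [0.25 0.53 0.43]
32.0 32.4 0.207 [-51.  15.  -9.  99.  14.  67.  -5.] [0.379 0.461 0.215] [0.33 0.49 0.5 ]
48.0 32.7 0.246 [-41.  15.  -9.  93.  -3.  72.  12.] [0.404 0.446 0.25 ] [0.43 0.43 0.54]
64.0 36.1 0.254 [-31.  20.  -9.  87. -17.  82.  24.] [0.437 0.428 0.276] [0.53 0.38 0.54]
80.0 25.2 0.207 [-23.  27.  -9.  80. -28.  92.  32.] [0.474 0.406 0.291] [0.62 0.32 0.52]
96.0 14.3 0.146 [-16.  36. -11.  72. -36. 103.  35.] [0.513 0.383 0.293] [0.71 0.27 0.47]
112.0 4.4 0.081 [-10.  47. -13.  65. -44. 113.  35.] [0.552 0.361 0.283] [0.78 0.23 0.39]
```

```bash
cat > plan.py <<'E'
from ik import *
import json
def plan(x0,M0,x1,M1,n=None,jaw=1,show=True,rd=2):
    rv=R.from_matrix(M0.T@M1).as_rotvec(); n=n or int(np.ceil(max(np.linalg.norm(x1-x0)/.0195,np.degrees(np.abs(rv).max())/5.9,1)))
    x,M=x0.copy(),M0.copy(); rows=[]
    for k in range(n):
        w=R.from_matrix(M.T@M1).as_rotvec() if k==n-1 else rv/n
        t=M.T@(x0+(x1-x0)*(k+1)/n-x)/.02; w=np.degrees(w)/6
        t,w=np.clip(t,-1,1).round(rd),np.clip(w,-1,1).round(rd)
        rows.append(dict(zip(("ax","ay","az","tx","ty","tz"),[*w.tolist(),*t.tolist()]))|{"jaw":jaw})
        x=x+M@t*.02; M=M@R.from_rotvec(np.radians(w*6)).as_matrix()
    if show:
        for i in range(0,n,10): print(json.dumps(rows[i:i+10]).replace('0.0,','0,'))
        print('end err mm',((x-x1)*1e3).round(1))
    return x,M
def cur():
    s=robot.state(); return s['tool_pos'],R.from_euler('xyz',s['ee_rot'],degrees=True).as_matrix()
def iktrace(q,x0,M0,x1,M1,k=5):
    rv=R.from_matrix(M0.T@M1).as_rotvec()
    for i in range(1,k+1):
        q,e,g=ik(x0+(x1-x0)*i/k,M0@R.from_rotvec(rv*i/k).as_matrix(),q); print(q.round(0),round(e*1e3,1),round(g,1))
    return q
E
python3 - <<'E'
from plan import *
g=np.array([.596,-.0445,.168]); M1=rz(9.5)@TC(43,0); x1=g-(.0539+.12)*M1[:,2]
x0,M0=cur(); print(x1,R.from_matrix(M0.T@M1).as_rotvec()*57.3)
plan(x0,M0,x1,M1); iktrace(robot.state()['joints'],x0,M0,x1,M1,8)
E
```

```text
[ 0.47902701 -0.06407457  0.29518241] [ -34.87363883  -23.81948053 -169.80036311]
[{"ax": -0.2, "ay": -0.14, "az": -0.98, "tx": 0.36, "ty": -0.47, "tz": 0.27, "jaw": 1}, {"ax": -0.2, "ay": -0.14, "az": -0.98, "tx": 0.4, "ty": -0.43, "tz": 0.26, "jaw": 1}, {"ax": -0.2, "ay": -0.14, "az": -0.98, "tx": 0.45, "ty": -0.39, "tz": 0.24, "jaw": 1}, {"ax": -0.2, "ay": -0.14, "az": -0.98, "tx": 0.5, "ty": -0.35, "tz": 0.23, "jaw": 1}, {"ax": -0.2, "ay": -0.14, "az": -0.98, "tx": 0.53, "ty": -0.31, "tz": 0.21, "jaw": 1}, {"ax": -0.2, "ay": -0.14, "az": -0.98, "tx": 0.56, "ty": -0.25, "tz": 0.2, "jaw": 1}, {"ax": -0.2, "ay": -0.14, "az": -0.98, "tx": 0.58, "ty": -0.19, "tz": 0.18, "jaw": 1}, {"ax": -0.2, "ay": -0.14, "az": -0.98, "tx": 0.61, "ty": -0.14, "tz": 0.18, "jaw": 1}, {"ax": -0.2, "ay": -0.14, "az": -0.98, "tx": 0.62, "ty": -0.08, "tz": 0.16, "jaw": 1}, {"ax": -0.2, "ay": -0.14, "az": -0.98, "tx": 0.63, "ty": -0.02, "tz": 0.15, "jaw": 1}]
[{"ax": -0.2, "ay": -0.14, "az": -0.98, "tx": 0.63, "ty": 0.05, "tz": 0.15, "jaw": 1}, {"ax": -0.2, "ay": -0.14, "az": -0.98, "tx": 0.62, "ty": 0.1, "
[... 1175 characters left out ...]
8, "tx": 0.02, "ty": 0.62, "tz": 0.19, "jaw": 1}, {"ax": -0.2, "ay": -0.14, "az": -0.98, "tx": -0.04, "ty": 0.61, "tz": 0.2, "jaw": 1}, {"ax": -0.2, "ay": -0.14, "az": -0.98, "tx": -0.1, "ty": 0.61, "tz": 0.21, "jaw": 1}, {"ax": -0.22, "ay": -0.14, "az": -0.84, "tx": -0.15, "ty": 0.58, "tz": 0.22, "jaw": 1}]
end err mm [-0.1 -0.   0. ]
[ 63.   3. -10. 101. -20.  76.   8.] 0.0 0.0
[ 60.  -3. -13. 108. -19.  70.  24.] 0.0 0.0
[ 57.  -9. -14. 113. -20.  63.  41.] 0.0 0.0
[ 52. -14. -14. 119. -22.  56.  59.] 0.0 0.0
[ 39. -16.  -8. 123. -21.  50.  75.] 8.0 1.3
[ 35. -16.  -8. 125. -25.  45.  95.] 21.2 3.1
[ 30. -16.  -9. 127. -31.  40. 118.] 28.2 3.8
[ 26. -16.  -9. 129. -39.  37. 143.] 28.0 3.5
```

```bash
python3 - <<'E'
from plan import *
g=np.array([.596,-.0445,.168]); x0,M0=cur(); q=robot.state()['joints']
for th,bo in((37,.07),):
    M1=rz(9.5)@TC(th,0); x1=g-(.0539+bo)*M1[:,2]
    print(th,bo,x1); q2=iktrace(q,x0,M0,x1,M1,6); iktrace(q2,x1,M1,g-.0539*M1[:,2],M1,1)
    iktrace(q2,x1,M1,g-.0539*M1[:,2]+[-.07,-.01,.06],M1,1)
    plan(x0,M0,x1,M1)
E
```

```text
37 0.07 [ 0.52245773 -0.05680676  0.26695094]
[ 62.   3. -12. 102. -19.  75.  13.] 0.0 0.0
[ 58.  -3. -15. 110. -18.  66.  34.] 0.0 0.0
[ 52.  -9. -17. 116. -19.  58.  56.] 0.0 0.0
[ 45. -13. -18. 121. -22.  49.  79.] 0.0 0.0
[ 37. -14. -18. 125. -25.  41. 103.] 0.0 0.0
[ 28. -13. -16. 127. -29.  34. 130.] 0.0 0.0
[ 26.  -4. -18. 126. -29.  24. 130.] 0.0 0.0
[ 21. -16.  -9. 129. -27.  36. 130.] 3.9 0.5
[{"ax": -0.15, "ay": -0.13, "az": -0.98, "tx": 0.41, "ty": -0.44, "tz": 0.34, "jaw": 1}, {"ax": -0.15, "ay": -0.13, "az": -0.98, "tx": 0.46, "ty": -0.4, "tz": 0.33, "jaw": 1}, {"ax": -0.15, "ay": -0.13, "az": -0.98, "tx": 0.5, "ty": -0.36, "tz": 0.31, "jaw": 1}, {"ax": -0.15, "ay": -0.13, "az": -0.98, "tx": 0.53, "ty": -0.31, "tz": 0.31, "jaw": 1}, {"ax": -0.15, "ay": -0.13, "az": -0.98, "tx": 0.58, "ty": -0.26, "tz": 0.29, "jaw": 1}, {"ax": -0.15, "ay": -0.13, "az": -0.98, "tx": 0.59, "ty": -0.2, "tz": 0.28, "jaw": 1}, {"ax": -0.15, "ay": -0.13, "az": -0.98, "tx": 0.62, "ty": -0.14, "tz": 0.26, "jaw": 1}, {"ax": -0.15, "ay": -0.13, "az": -0.98, "tx": 0.64, "ty": -0.08, "tz": 0.26, "ja
[... 1162 characters left out ...]
0.13, "az": -0.98, "tx": 0.22, "ty": 0.61, "tz": 0.23, "jaw": 1}, {"ax": -0.15, "ay": -0.13, "az": -0.98, "tx": 0.17, "ty": 0.63, "tz": 0.24, "jaw": 1}, {"ax": -0.15, "ay": -0.13, "az": -0.98, "tx": 0.1, "ty": 0.63, "tz": 0.24, "jaw": 1}, {"ax": -0.15, "ay": -0.13, "az": -0.98, "tx": 0.04, "ty": 0.65, "tz": 0.25, "jaw": 1}, {"ax": -0.15, "ay": -0.13, "az": -0.98, "tx": -0.02, "ty": 0.63, "tz": 0.27, "jaw": 1}, {"ax": -0.15, "ay": -0.13, "az": -0.98, "tx": -0.08, "ty": 0.63, "tz": 0.27, "jaw": 1}, {"ax": -0.15, "ay": -0.13, "az": -0.98, "tx": -0.15, "ty": 0.62, "tz": 0.29, "jaw": 1}, {"ax": -0.08, "ay": -0.11, "az": -1.0, "tx": -0.2, "ty": 0.59, "tz": 0.29, "jaw": 1}]
end err mm [0.  0.1 0.1]
```

Emit:
{"api": "jog_arm", "payload": {
  "series": [
    {"ax": -0.15,"ay": -0.13,"az": -0.98,"tx": 0.41,"ty": -0.44,"tz": 0.34,"jaw": 1},
    {"ax": -0.15,"ay": -0.13,"az": -0.98,"tx": 0.46,"ty": -0.4,"tz": 0.33,"jaw": 1},
    {"ax": -0.15,"ay": -0.13,"az": -0.98,"tx": 0.5,"ty": -0.36,"tz": 0.31,"jaw": 1},
    {"ax": -0.15,"ay": -0.13,"az": -0.98,"tx": 0.53,"ty": -0.31,"tz": 0.31,"jaw": 1},
    {"ax": -0.15,"ay": -0.13,"az": -0.98,"tx": 0.58,"ty": -0.26,"tz": 0.29,"jaw": 1},
    {"ax": -0.15,"ay": -0.13,"az": -0.98,"tx": 0.59,"ty": -0.2,"tz": 0.28,"jaw": 1},
    {"ax": -0.15,"ay": -0.13,"az": -0.98,"tx": 0.62,"ty": -0.14,"tz": 0.26,"jaw": 1},
    {"ax": -0.15,"ay": -0.13,"az": -0.98,"tx": 0.64,"ty": -0.08,"tz": 0.26,"jaw": 1},
    {"ax": -0.15,"ay": -0.13,"az": -0.98,"tx": 0.64,"ty": -0.02,"tz": 0.25,"jaw": 1},
    {"ax": -0.15,"ay": -0.13,"az": -0.98,"tx": 0.65,"ty": 0.04,"tz": 0.24,"jaw": 1}
  ]
}}

```text
time_s: 2.35
tool_pos: [0.4112, -0.2921, 0.2998]
ee_rot: [164.2, -9.2, 78.9]
contact_force: [-1.3, 0.3, 1.2]
finger_gap: 1.0
gripper_force: 0.0
```

Emit:
{"api": "jog_arm", "payload": {
  "series": [
    {"ax": -0.15,"ay": -0.13,"az": -0.98,"tx": 0.64,"ty": 0.1,"tz": 0.23,"jaw": 1},
    {"ax": -0.15,"ay": -0.13,"az": -0.98,"tx": 0.63,"ty": 0.17,"tz": 0.23,"jaw": 1},
    {"ax": -0.15,"ay": -0.13,"az": -0.98,"tx": 0.62,"ty": 0.23,"tz": 0.22,"jaw": 1},
    {"ax": -0.15,"ay": -0.13,"az": -0.98,"tx": 0.59,"ty": 0.28,"tz": 0.21,"jaw": 1},
    {"ax": -0.15,"ay": -0.13,"az": -0.98,"tx": 0.56,"ty": 0.34,"tz": 0.22,"jaw": 1},
    {"ax": -0.15,"ay": -0.13,"az": -0.98,"tx": 0.53,"ty": 0.39,"tz": 0.21,"jaw": 1},
    {"ax": -0.15,"ay": -0.13,"az": -0.98,"tx": 0.49,"ty": 0.45,"tz": 0.21,"jaw": 1},
    {"ax": -0.15,"ay": -0.13,"az": -0.98,"tx": 0.44,"ty": 0.48,"tz": 0.21,"jaw": 1},
    {"ax": -0.15,"ay": -0.13,"az": -0.98,"tx": 0.39,"ty": 0.53,"tz": 0.21,"jaw": 1},
    {"ax": -0.15,"ay": -0.13,"az": -0.98,"tx": 0.34,"ty": 0.56,"tz": 0.22,"jaw": 1}
  ]
}}

```text
time_s: 3.6
tool_pos: [0.4688, -0.168, 0.2819]
ee_rot: [159.2, 18.7, 132.0]
contact_force: [0.4, 0.4, 0.6]
finger_gap: 1.0
gripper_force: 0.0
```

```bash
cat > nxt.py <<'E'
import sys
from plan import *
s=robot.state(); print(s['time_s'],s['joints'].round(1).tolist(),s['tool_pos'].round(4).tolist(),s['ee_rot'].round(1).tolist(),s['contact_force'].round(1).tolist(),s['finger_gap'],s['gripper_force'])
E
python3 - <<'E'
from nxt import *
g=np.array([.596,-.0445,.168]); x0,M0=cur()
M1=rz(9.5)@TC(37,0); x1=g-(.0539+.07)*M1[:,2]
plan(x0,M0,x1,M1)
E
```

```text
3.6 [46.5, -13.4, -20.2, 121.9, -23.2, 47.8, 83.5] [0.4688, -0.168, 0.2819] [159.2, 18.7, 132.0] [0.4, 0.4, 0.6] 1.0002271175631279 0.0
[{"ax": -0.14, "ay": -0.13, "az": -0.98, "tx": 0.27, "ty": 0.6, "tz": 0.22, "jaw": 1}, {"ax": -0.14, "ay": -0.13, "az": -0.98, "tx": 0.22, "ty": 0.61, "tz": 0.23, "jaw": 1}, {"ax": -0.14, "ay": -0.13, "az": -0.98, "tx": 0.15, "ty": 0.63, "tz": 0.23, "jaw": 1}, {"ax": -0.14, "ay": -0.13, "az": -0.98, "tx": 0.09, "ty": 0.65, "tz": 0.24, "jaw": 1}, {"ax": -0.14, "ay": -0.13, "az": -0.98, "tx": 0.03, "ty": 0.64, "tz": 0.25, "jaw": 1}, {"ax": -0.14, "ay": -0.13, "az": -0.98, "tx": -0.03, "ty": 0.64, "tz": 0.26, "jaw": 1}, {"ax": -0.14, "ay": -0.13, "az": -0.98, "tx": -0.1, "ty": 0.63, "tz": 0.27, "jaw": 1}, {"ax": -0.14, "ay": -0.13, "az": -0.98, "tx": -0.16, "ty": 0.61, "tz": 0.28, "jaw": 1}, {"ax": -0.16, "ay": -0.16, "az": -0.95, "tx": -0.21, "ty": 0.59, "tz": 0.29, "jaw": 1}]
end err mm [ 0.  0. -0.]
```

Emit:
{"api": "jog_arm", "payload": {
  "series": [
    {"ax": -0.14,"ay": -0.13,"az": -0.98,"tx": 0.27,"ty": 0.6,"tz": 0.22,"jaw": 1},
    {"ax": -0.14,"ay": -0.13,"az": -0.98,"tx": 0.22,"ty": 0.61,"tz": 0.23,"jaw": 1},
    {"ax": -0.14,"ay": -0.13,"az": -0.98,"tx": 0.15,"ty": 0.63,"tz": 0.23,"jaw": 1},
    {"ax": -0.14,"ay": -0.13,"az": -0.98,"tx": 0.09,"ty": 0.65,"tz": 0.24,"jaw": 1},
    {"ax": -0.14,"ay": -0.13,"az": -0.98,"tx": 0.03,"ty": 0.64,"tz": 0.25,"jaw": 1},
    {"ax": -0.14,"ay": -0.13,"az": -0.98,"tx": -0.03,"ty": 0.64,"tz": 0.26,"jaw": 1},
    {"ax": -0.14,"ay": -0.13,"az": -0.98,"tx": -0.1,"ty": 0.63,"tz": 0.27,"jaw": 1},
    {"ax": -0.14,"ay": -0.13,"az": -0.98,"tx": -0.16,"ty": 0.61,"tz": 0.28,"jaw": 1},
    {"ax": -0.16,"ay": -0.16,"az": -0.95,"tx": -0.21,"ty": 0.59,"tz": 0.29,"jaw": 1},
    {"ax": 0,"ay": 0,"az": 0,"tx": 0,"ty": 0,"tz": 0,"jaw": 1}
  ]
}}

```text
time_s: 4.85
tool_pos: [0.5225, -0.0568, 0.2668]
ee_rot: [179.8, 36.9, -170.8]
contact_force: [0.6, 0.2, 1.3]
finger_gap: 0.997
gripper_force: 0.0
```

```bash
python3 - <<'E'
from nxt import *
im=save('wrist','pics/w1.png'); k=cam('wrist',s)
g=np.array([.596,-.0445,.168])
print(proj(k,g),proj(k,g+[0,0,.036]))
im=cv2.imread('pics/w1.png'); cv2.imwrite('pics/w1b.png',cv2.resize(im,(784,588),interpolation=cv2.INTER_CUBIC))
E
```

```text
4.85 [30.7, -13.1, -18.7, 126.6, -30.3, 34.1, 131.0] [0.5225, -0.0568, 0.2668] [179.8, 36.9, -170.8] [0.6, 0.2, 1.3] 0.9974232419233707 0.0
[277.06166081 234.4721651 ] [277.07433251 292.38277655]
```

View pics/w1b.png

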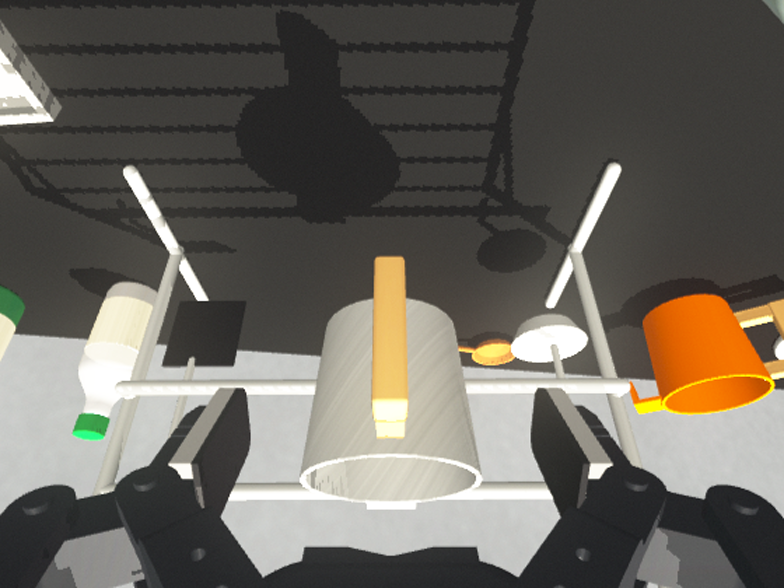

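The wrist view (1.4x) shows the handle bar's front face from (390,257) at the bottom to (390,400) at the top, 32 px wide, centred between the open fingers. The cup mouth is at (390,478).

```bash
python3 - <<'E'
from nxt import *
k=cam('wrist',s); R0=rz(9.5)
obs=[((-.091,0,.084),(390,400)),((-.091,0,.012),(390,257.5)),((-.069,0,.084),(390,417)),((0,-.047,.09),(300,478)),((0,.047,.09),(481,480)),((-.047,0,.09),(390,456))]
def f(p):
    Rc=rz(p[3]*57.3); return np.concatenate([proj(k,p[:3]+Rc@np.array(c))-np.array(o)/1.4 for c,o in obs])
r=least_squares(f,[.677,-.031,.12,.166]); print(r.x.round(4),np.degrees(r.x[3]),f(r.x).round(1))
x=r.x.copy(); g=x[:3]+rz(x[3]*57.3)@GRIP; print('grip',g)
x0,M0=cur(); print('tool-frame of grip', M0.T@(g-x0), 'nominal', M0.T@(np.array([.596,-.0445,.168])-x0))
E
```

```text
4.9 [30.7, -13.1, -18.7, 126.6, -30.3, 34.2, 130.9] [0.5226, -0.0576, 0.2671] [179.8, 37.0, -170.9] [0.4, 0.6, 1.3] 1.0025452566165014 0.0
[ 0.6839 -0.0301  0.1179  0.1623] 9.297520514254805 [ 0.1  1.1 -0.2 -1.8  0.1  3.4  0.9  0.7 -1.3 -1.1  0.2 -2.9]
grip [ 0.6049128  -0.04298519  0.16591761]
tool-frame of grip [-0.00596209  0.0007658   0.131115  ] nominal [9.16643500e-06 7.14748039e-04 1.24014966e-01]
```

Emit:
{"api": "jog_arm", "payload": {
  "series": [
    {"ax": 0,"ay": 0,"az": 0,"tx": -0.04,"ty": 0.01,"tz": 0.9,"jaw": 1},
    {"ax": 0,"ay": 0,"az": 0,"tx": -0.04,"ty": 0.01,"tz": 0.9,"jaw": 1},
    {"ax": 0,"ay": 0,"az": 0,"tx": -0.04,"ty": 0.01,"tz": 0.9,"jaw": 1},
    {"ax": 0,"ay": 0,"az": 0,"tx": -0.04,"ty": 0.01,"tz": 0.9,"jaw": 1},
    {"ax": 0,"ay": 0,"az": 0,"tx": 0,"ty": 0,"tz": 0,"jaw": 0.5},
    {"ax": 0,"ay": 0,"az": 0,"tx": 0,"ty": 0,"tz": 0,"jaw": 0.35}
  ]
}}

```text
time_s: 5.65
tool_pos: [0.568, -0.0504, 0.2122]
ee_rot: [179.8, 37.0, -170.9]
contact_force: [-0.0, 0.3, 0.4]
finger_gap: 0.606
gripper_force: 0.0
```

```bash
python3 - <<'E'
from nxt import *
save('wrist','pics/w2.png')
E
```

```text
5.65 [29.7, -3.0, -21.6, 125.2, -28.5, 24.4, 129.6] [0.568, -0.0504, 0.2122] [179.8, 37.0, -170.9] [-0.0, 0.3, 0.4] 0.6059217184560893 0.0
```

View pics/w2.png

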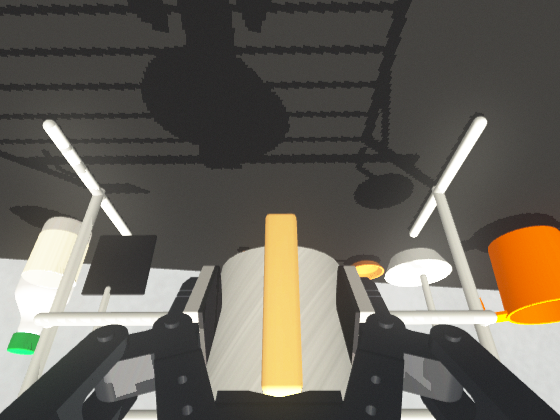

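The bar (columns 264–299, rows 214–387) is centred between the half-closed fingers at about (282). I'll check its depth from this second position.

```bash
python3 - <<'E'
from nxt import *
k=cam('wrist',s); k1=None
obs=[((-.091,0,.084),(281.5,387)),((-.091,0,.012),(281.5,214.5))]
def f(p): return np.concatenate([proj(k,p[:3]+rz(9.4)@np.array(c))-np.array(o) for c,o in obs])
r=least_squares(f,[.677,-.031,.12]); g=r.x+rz(9.4)@GRIP; print(r.x,f(r.x)); x0,M0=cur(); print(g,M0.T@(g-x0))
# two-view triangulation of bottom front edge
s1=dict(tool_pos=np.array([.5226,-.0576,.2671]),ee_rot=np.array([179.8,37.0,-170.9])); k1=cam('wrist',s1)
for a,b in (((390,400),(281.5,387)),((390,257.5),(281.5,214.5))): print(tri(ray(k1,a[0]/1.4,a[1]/1.4),ray(k,*b)))
E
```

```text
5.7 [29.7, -3.0, -21.6, 125.2, -28.5, 24.4, 129.6] [0.5681, -0.0504, 0.2125] [179.8, 37.0, -170.9] [-0.4, 0.2, -0.8] 0.5158005472365229 0.0
[ 0.68632525 -0.02885009  0.11770732] [ 0.46834673 -0.00296525 -0.62376221  0.00394923]
[ 0.60739947 -0.04191617  0.16570732] [-0.00390782  0.00198442  0.06151814]
(array([ 0.59145984, -0.04508211,  0.20242614]), np.float64(0.0006664067843916242))
(array([ 0.59402831, -0.04435164,  0.13147837]), np.float64(0.0009780988233263567))
```

Emit:
{"api": "jog_arm", "payload": {
  "series": [
    {"ax": 0,"ay": 0,"az": 0,"tx": -0.16,"ty": 0.06,"tz": 0.22,"jaw": 0.5},
    {"ax": 0,"ay": 0,"az": 0,"tx": 0,"ty": 0,"tz": 0,"jaw": 0},
    {"ax": 0,"ay": 0,"az": 0,"tx": 0,"ty": 0,"tz": 0,"jaw": 0},
    {"ax": 0,"ay": 0,"az": 0,"tx": 0,"ty": 0,"tz": 0,"jaw": 0},
    {"ax": 0,"ay": 0,"az": 0,"tx": 0,"ty": 0,"tz": 0,"jaw": 0},
    {"ax": 0,"ay": 0,"az": 0,"tx": 0,"ty": 0,"tz": 0,"jaw": 0},
    {"ax": 0,"ay": 0,"az": 0,"tx": 0,"ty": 0,"tz": 0,"jaw": 0}
  ],
  "newtons": 90
}}

```text
time_s: 6.58
tool_pos: [0.5731, -0.0479, 0.2101]
ee_rot: [179.8, 37.0, -170.8]
contact_force: [-0.8, -0.0, 0.9]
finger_gap: 0.148
gripper_force: 87.5
```

```bash
python3 nxt.py
```

```text
6.575 [29.5, -2.2, -22.0, 124.8, -27.7, 23.9, 128.7] [0.5731, -0.0479, 0.2101] [179.8, 37.0, -170.8] [-0.8, -0.0, 0.9] 0.14832916743787253 87.54480600357056
```

```bash
cat > sim.py <<'E'
from search3 import *
from plan import *
def way(cup,yaw,tilt=0,th=37): 
    Rc=rz(yaw)@ry(tilt); return tool(np.array(cup),Rc,th,0)
def pourpose(psi,a,zl,off,b=b):
    w=rz(psi)@[1,0,0]; Rc=rz(psi)@ry(a); pc=b+[0,0,zl]-off*w-Rc@[.047,0,.09]; return tool(pc,Rc,37,0)
def clr(x,M,q):
    wr=x-.2873*M[:,2]; el=fk_el(q)
    return min([clear(x+M@[sx*.042,sy*.042,-k]) for sx in(-1,1) for sy in(-1,1) for k in(0,.1)]+[clear(x+M@[.09,0,-.07])]+[clear(p)-.05 for p in (wr,.7*wr+.3*el,(wr+x)/2)])
def tr(q,x0,M0,x1,M1,k=4):
    rv=R.from_matrix(M0.T@M1).as_rotvec()
    for i in range(1,k+1):
        x=x0+(x1-x0)*i/k; M=M0@R.from_rotvec(rv*i/k).as_matrix(); q,e,g=ik(x,M,q)
        print(q.round(0).tolist(),round(e*1e3,1),round(g,1),'mg',round(min((q-LO).min(),(HI-q).min()),1),'cl',round(clr(x,M,q),3),x.round(3).tolist())
    return q
E
python3 - <<'E'
from sim import *
x0,M0=cur(); q=robot.state()['joints']; print(q.round(1),x0)
c=np.array([.6845,-.030,.118]); up=np.array([0,0,.042]); bx=rz(9.4)@[1,0,0]
for psi in (-40,-55):
    qq=q; a=(x0,M0)
    for n,p in (('lift',(x0+up,M0)),('pull',(x0+up+[0,0,.015]-.07*bx,M0)),('mid',way([.53,.14,.19],-10)),('pre',way([.45,.38,.2],psi)),('p60',pourpose(psi,60,.14,.035)),('p110',pourpose(psi,110,.13,.035))):
        print(psi,n); qq=tr(qq,*a,*p,3); a=p
E
```

```text
[ 29.5  -2.2 -22.  124.8 -27.7  23.9 128.7] [ 0.57312229 -0.04792712  0.21014301]
-40 lift
[30.0, -3.0, -22.0, 124.0, -27.0, 26.0, 128.0] 0.0 0.0 mg 13.9 cl 0.0 [0.573, -0.048, 0.224]
[30.0, -4.0, -22.0, 123.0, -26.0, 28.0, 127.0] 0.0 0.0 mg 12.8 cl 0.0 [0.573, -0.048, 0.238]
[30.0, -6.0, -22.0, 122.0, -26.0, 29.0, 126.0] 0.0 0.0 mg 11.8 cl 0.0 [0.573, -0.048, 0.252]
-40 pull
[30.0, -9.0, -20.0, 124.0, -28.0, 31.0, 128.0] 0.0 0.0 mg 8.4 cl 0.022 [0.55, -0.052, 0.257]
[30.0, -12.0, -19.0, 127.0, -30.0, 33.0, 130.0] 0.0 0.0 mg 5.0 cl 0.045 [0.527, -0.056, 0.262]
[30.0, -16.0, -17.0, 129.0, -31.0, 35.0, 132.0] 0.0 0.0 mg 1.6 cl 0.068 [0.504, -0.059, 0.267]
-40 mid
[5.0, -16.0, -9.0, 129.0, -4.0, 33.0, 91.0] 27.1 3.1 mg 1.0 cl 0.08 [0.476, 0.014, 0.272]
[-15.0, -16.0, -9.0, 129.0, 23.0, 41.0, 47.0] 33.9 4.5 mg 1.0 cl 0.094 [0.448, 0.087, 0.276]
[-33.0, -16.0, -9.0, 128.0, 35.0, 52.0, 20.0] 18.6 3.0 mg 1.0 cl 0.133 [0.419, 0.16, 0.281]
-40 pre
[-37.0, -9.0, -18.0, 122.0, 38.0, 62.0, -1.0] 0.0 0.0 mg 7.9 cl 0.18 [0.401, 0.257, 0.284]
[-44.0, 4.0, -22.0, 109.0, 40.0, 76.0, -19.0] 0.0 0.0 mg
[... 1715 characters left out ...]
0 mg 27.1 cl 0.262 [0.397, 0.368, 0.288]
[-54.0, 25.0, -18.0, 84.0, 37.0, 97.0, -40.0] 0.0 0.0 mg 21.1 cl 0.266 [0.386, 0.472, 0.291]
-55 p60
[-43.0, 20.0, -19.0, 85.0, 22.0, 84.0, -31.0] 0.0 0.0 mg 33.4 cl 0.275 [0.412, 0.47, 0.287]
[-32.0, 19.0, -20.0, 86.0, 4.0, 75.0, -17.0] 0.0 0.0 mg 36.1 cl 0.281 [0.439, 0.468, 0.283]
[-20.0, 21.0, -23.0, 86.0, -16.0, 72.0, -1.0] 0.0 0.0 mg 38.5 cl 0.262 [0.466, 0.466, 0.279]
-55 p110
[-8.0, 24.0, -25.0, 88.0, -31.0, 75.0, 13.0] 0.0 0.0 mg 41.7 cl 0.19 [0.491, 0.43, 0.279]
[1.0, 31.0, -27.0, 87.0, -42.0, 82.0, 23.0] 0.0 0.0 mg 36.0 cl 0.088 [0.517, 0.393, 0.279]
[8.0, 39.0, -29.0, 85.0, -50.0, 90.0, 30.0] 0.0 0.0 mg 27.9 cl -0.001 [0.543, 0.356, 0.279]
```

```bash
python3 - <<'E'
from sim import *
x0,M0=cur(); q=robot.state()['joints']
c=np.array([.6845,-.030,.118]); bx=rz(9.4)@[1,0,0]; by=rz(9.4)@[0,1,0]
psi=-45
L=[('lift',way(c+[0,0,.042],9.2)),('pull',way(c+[0,0,.042]-.045*bx,9.2)),('tilt',way(c+[0,0,.062]-.075*bx,9.2,18)),('mid',way([.54,.10,.19],-10,18)),('pre',way([.45,.38,.2],psi,18)),('p60',pourpose(psi,60,.15,.035)),('p112',pourpose(psi,112,.135,.035)),]
a=(x0,M0)
for n,p in L: print(n); q=tr(q,*a,*p,3); a=p
E
```

```text
lift
[30.0, -3.0, -22.0, 124.0, -27.0, 26.0, 127.0] 0.0 0.0 mg 13.9 cl 0.0 [0.573, -0.048, 0.224]
[30.0, -4.0, -22.0, 123.0, -26.0, 27.0, 126.0] 0.0 0.0 mg 12.9 cl 0.0 [0.573, -0.048, 0.237]
[30.0, -5.0, -22.0, 122.0, -25.0, 29.0, 125.0] 0.0 0.0 mg 11.9 cl 0.0 [0.574, -0.048, 0.251]
pull
[30.0, -7.0, -21.0, 124.0, -27.0, 30.0, 127.0] 0.0 0.0 mg 9.9 cl 0.013 [0.559, -0.05, 0.251]
[30.0, -9.0, -20.0, 126.0, -29.0, 31.0, 129.0] 0.0 0.0 mg 8.0 cl 0.028 [0.544, -0.053, 0.251]
[30.0, -11.0, -19.0, 127.0, -30.0, 31.0, 131.0] 0.0 0.0 mg 6.0 cl 0.043 [0.529, -0.055, 0.251]
tilt
[32.0, -10.0, -22.0, 122.0, -21.0, 39.0, 122.0] 0.0 0.0 mg 7.2 cl 0.039 [0.53, -0.055, 0.268]
[32.0, -8.0, -24.0, 117.0, -14.0, 48.0, 115.0] 0.0 0.0 mg 9.2 cl 0.036 [0.532, -0.055, 0.285]
[32.0, -6.0, -25.0, 111.0, -9.0, 56.0, 110.0] 0.0 0.0 mg 11.8 cl 0.033 [0.533, -0.055, 0.301]
mid
[31.0, -10.0, -30.0, 114.0, -7.0, 56.0, 96.0] 0.0 0.0 mg 7.1 cl 0.043 [0.509, 0.001, 0.305]
[30.0, -14.0, -37.0, 116.0, -6.0, 57.0, 82.0] 0.0 0.0 mg 3.2 cl 0.053 [0.486, 0.058, 0.308]
[27.0, -16.0, -42.0, 116.0, -3.0, 59.0, 66.0] 0.0 0.0 
[... 162 characters left out ...]
, 76.0, -3.0] 0.0 0.0 mg 14.6 cl 0.212 [0.417, 0.328, 0.318]
[-13.0, 21.0, -59.0, 89.0, 35.0, 89.0, -29.0] 0.0 0.0 mg 20.7 cl 0.308 [0.394, 0.436, 0.321]
p60
[-4.0, 23.0, -62.0, 88.0, 25.0, 83.0, -22.0] 0.0 0.0 mg 17.7 cl 0.307 [0.413, 0.442, 0.31]
[4.0, 28.0, -65.0, 87.0, 17.0, 79.0, -16.0] 0.0 0.0 mg 14.4 cl 0.293 [0.432, 0.448, 0.3]
[9.0, 35.0, -68.0, 85.0, 9.0, 77.0, -10.0] 0.0 0.0 mg 11.6 cl 0.268 [0.451, 0.453, 0.289]
p112
[18.0, 44.0, -71.0, 83.0, 1.0, 78.0, -2.0] 0.0 0.0 mg 7.8 cl 0.177 [0.483, 0.421, 0.287]
[23.0, 55.0, -73.0, 80.0, -6.0, 83.0, 4.0] 0.0 0.0 mg 6.0 cl 0.094 [0.516, 0.388, 0.284]
[25.0, 66.0, -74.0, 75.0, -12.0, 88.0, 8.0] 0.0 0.0 mg 5.0 cl 0.007 [0.549, 0.355, 0.282]
```

```bash
python3 - <<'E'
from sim import *
x0,M0=cur(); q0=robot.state()['joints']
c=np.array([.6845,-.030,.118]); bx=rz(9.4)@[1,0,0]
for psi,mid,my in ((-45,[.575,.10,.18],5),(-30,[.59,.12,.18],12)):
  L=[('pull',way(c+[0,0,.042]-.045*bx,9.2)),('tilt',way(c+[0,0,.062]-.075*bx,9.2,20)),('mid',way(mid,my,20)),('pre',way([.47,.36,.2],psi,20)),('p60',pourpose(psi,60,.15,.035)),('p112',pourpose(psi,112,.135,.035)),]
  a=way(c+[0,0,.042],9.2); q=q0
  for n,p in L: print(psi,n); q=tr(q,*a,*p,2); a=p
E
```

```text
-45 pull
[30.0, -8.0, -21.0, 125.0, -28.0, 30.0, 128.0] 0.0 0.0 mg 9.0 cl 0.021 [0.551, -0.052, 0.251]
[30.0, -11.0, -19.0, 127.0, -30.0, 31.0, 131.0] 0.0 0.0 mg 6.0 cl 0.043 [0.529, -0.055, 0.251]
-45 tilt
[32.0, -8.0, -23.0, 118.0, -16.0, 45.0, 117.0] 0.0 0.0 mg 8.8 cl 0.035 [0.533, -0.055, 0.278]
[31.0, -4.0, -25.0, 109.0, -7.0, 58.0, 108.0] 0.0 0.0 mg 13.3 cl 0.029 [0.537, -0.054, 0.304]
-45 mid
[28.0, -7.0, -30.0, 112.0, -6.0, 58.0, 97.0] 0.0 0.0 mg 9.9 cl 0.033 [0.519, 0.02, 0.304]
[26.0, -9.0, -37.0, 113.0, -4.0, 58.0, 85.0] 0.0 0.0 mg 8.0 cl 0.043 [0.501, 0.094, 0.304]
-45 pre
[16.0, -3.0, -53.0, 106.0, 13.0, 67.0, 28.0] 0.0 0.0 mg 14.7 cl 0.123 [0.459, 0.253, 0.314]
[-14.0, 17.0, -49.0, 90.0, 29.0, 85.0, -22.0] 0.0 0.0 mg 29.8 cl 0.283 [0.417, 0.413, 0.324]
-45 p60
[-5.0, 21.0, -52.0, 87.0, 14.0, 79.0, -13.0] 0.0 0.0 mg 26.8 cl 0.289 [0.434, 0.433, 0.306]
[4.0, 29.0, -57.0, 85.0, 1.0, 76.0, -4.0] 0.0 0.0 mg 22.7 cl 0.271 [0.451, 0.453, 0.289]
-45 p112
[17.0, 43.0, -62.0, 82.0, -12.0, 81.0, 9.0] 0.0 0.0 mg 17.7 cl 0.146 [0.5, 0.404, 0.286]
[22.0, 59.0, -64.0, 75.0, -22.0, 90.
[... 507 characters left out ...]
0 0.0 mg 11.2 cl 0.025 [0.527, 0.025, 0.304]
[24.0, -6.0, -36.0, 111.0, -4.0, 58.0, 92.0] 0.0 0.0 mg 10.8 cl 0.02 [0.517, 0.105, 0.304]
-30 pre
[18.0, -5.0, -53.0, 107.0, 9.0, 64.0, 43.0] 0.0 0.0 mg 12.3 cl 0.116 [0.461, 0.251, 0.314]
[-8.0, 11.0, -53.0, 95.0, 26.0, 79.0, -6.0] 0.0 0.0 mg 26.1 cl 0.27 [0.405, 0.397, 0.324]
-30 p60
[-1.0, 19.0, -55.0, 90.0, 12.0, 79.0, 3.0] 0.0 0.0 mg 24.2 cl 0.274 [0.419, 0.414, 0.306]
[4.0, 29.0, -57.0, 85.0, 2.0, 82.0, 9.0] 0.0 0.0 mg 22.2 cl 0.257 [0.432, 0.43, 0.289]
-30 p112
[10.0, 46.0, -58.0, 75.0, -9.0, 93.0, 17.0] 0.0 0.0 mg 20.9 cl 0.15 [0.493, 0.395, 0.286]
[11.0, 62.0, -59.0, 63.0, -20.0, 106.0, 16.0] 0.0 0.0 mg 11.8 cl 0.025 [0.553, 0.36, 0.282]
```

Emit:
{"api": "jog_arm", "payload": {
  "series": [
    {"ax": 0,"ay": 0,"az": 0,"tx": -0.24,"ty": 0,"tz": -0.32,"jaw": 0},
    {"ax": 0,"ay": 0,"az": 0,"tx": -0.24,"ty": 0,"tz": -0.32,"jaw": 0},
    {"ax": 0,"ay": 0,"az": 0,"tx": -0.24,"ty": 0,"tz": -0.32,"jaw": 0},
    {"ax": 0,"ay": 0,"az": 0,"tx": -0.24,"ty": 0,"tz": -0.32,"jaw": 0},
    {"ax": 0,"ay": 0,"az": 0,"tx": -0.24,"ty": 0,"tz": -0.32,"jaw": 0},
    {"ax": 0,"ay": 0,"az": 0,"tx": 0,"ty": 0,"tz": 0,"jaw": 0}
  ],
  "newtons": 90
}}

```text
time_s: 7.32
tool_pos: [0.5733, -0.0483, 0.251]
ee_rot: [179.9, 37.1, -170.8]
contact_force: [-0.8, -0.2, -1.6]
finger_gap: 0.15
gripper_force: 88.9
```

```bash
python3 - <<'E'
from nxt import *
a=save('wrist','pics/w3.png'); b=save('scene','pics/s3.png')
a=cv2.imread('pics/w3.png'); b=cv2.imread('pics/s3.png')[170:330,190:350]
cv2.imwrite('pics/c3.png',np.hstack([cv2.resize(a,(400,300)),cv2.resize(b,(300,300),interpolation=2)]))
E
```

```text
7.325 [30.1, -5.4, -21.8, 122.3, -25.7, 29.2, 125.8] [0.5733, -0.0483, 0.251] [179.9, 37.1, -170.8] [-0.8, -0.2, -1.6] 0.15001245056201354 88.88217329978943
```

View pics/c3.png

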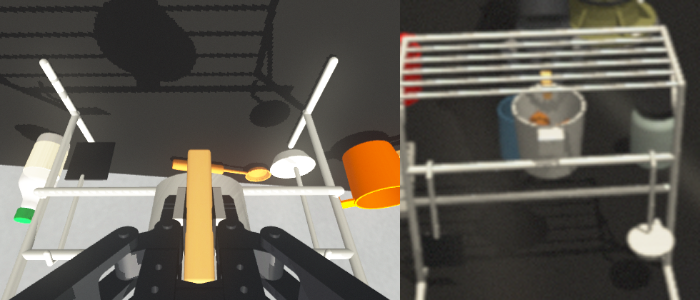

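The cup (scene crop around (550,130)) hangs level from the gripper with its strap above the rail, and the grip is firm. Next I'll draw it back.

```bash
python3 - <<'E'
from nxt import *
from sim import way
c=np.array([.6845,-.030,.118]); bx=rz(9.4)@[1,0,0]; x,M=cur()
x1=x-.045*bx
x,M=plan(x,M,x1,M,4,jaw=0)
x,M=plan(x,M,*way(c+[0,0,.055]-.075*bx,9.2,20),7,jaw=0)
x,M=plan(x,M,*way([.575,.10,.18],5,20),11,jaw=0)
E
```

```text
7.425 [30.1, -5.3, -21.8, 122.4, -25.7, 29.2, 125.8] [0.5728, -0.0482, 0.25] [179.8, 37.0, -170.8] [0.1, 0.5, -3.3] 0.1498707602642004 88.88181924819946
[{"ax": 0, "ay": 0, "az": 0, "tx": 0.45, "ty": -0, "tz": -0.34, "jaw": 0}, {"ax": 0, "ay": 0, "az": 0, "tx": 0.45, "ty": -0, "tz": -0.34, "jaw": 0}, {"ax": 0, "ay": 0, "az": 0, "tx": 0.45, "ty": -0, "tz": -0.34, "jaw": 0}, {"ax": 0, "ay": 0, "az": 0, "tx": 0.45, "ty": -0, "tz": -0.33, "jaw": 0}]
end err mm [-0.   0.1 -0.1]
[{"ax": 0, "ay": 0.48, "az": 0, "tx": -0.25, "ty": 0, "tz": -0.23, "jaw": 0}, {"ax": 0, "ay": 0.48, "az": 0, "tx": -0.24, "ty": 0, "tz": -0.25, "jaw": 0}, {"ax": 0, "ay": 0.48, "az": 0, "tx": -0.23, "ty": 0, "tz": -0.25, "jaw": 0}, {"ax": 0, "ay": 0.48, "az": 0, "tx": -0.21, "ty": 0, "tz": -0.27, "jaw": 0}, {"ax": 0, "ay": 0.48, "az": 0, "tx": -0.2, "ty": 0, "tz": -0.28, "jaw": 0}, {"ax": 0, "ay": 0.48, "az": 0, "tx": -0.19, "ty": 0, "tz": -0.28, "jaw": 0}, {"ax": 0.03, "ay": 0.45, "az": 0.01, "tx": -0.17, "ty": 0, "tz": -0.3, "jaw": 0}]
end err mm [-0. -0. -0.]
[{"ax": 0.02, "ay": -0, "az": 0.06, "tx": 0.04, "ty":
[... 185 characters left out ...]
 "jaw": 0}, {"ax": 0.02, "ay": -0, "az": 0.06, "tx": 0.06, "ty": 0.68, "tz": -0.06, "jaw": 0}, {"ax": 0.02, "ay": -0, "az": 0.06, "tx": 0.06, "ty": 0.69, "tz": -0.05, "jaw": 0}, {"ax": 0.02, "ay": -0, "az": 0.06, "tx": 0.07, "ty": 0.69, "tz": -0.05, "jaw": 0}, {"ax": 0.02, "ay": -0, "az": 0.06, "tx": 0.06, "ty": 0.68, "tz": -0.06, "jaw": 0}, {"ax": 0.02, "ay": -0, "az": 0.06, "tx": 0.08, "ty": 0.69, "tz": -0.05, "jaw": 0}, {"ax": 0.02, "ay": -0, "az": 0.06, "tx": 0.08, "ty": 0.68, "tz": -0.06, "jaw": 0}, {"ax": 0.02, "ay": -0, "az": 0.06, "tx": 0.08, "ty": 0.69, "tz": -0.06, "jaw": 0}]
[{"ax": 0, "ay": 0, "az": 0.07, "tx": 0.09, "ty": 0.68, "tz": -0.06, "jaw": 0}]
end err mm [-0.1 -0.  -0.1]
```

Emit:
{"api": "jog_arm", "payload": {
  "series": [
    {"ax": 0,"ay": 0,"az": 0,"tx": 0.45,"ty": 0,"tz": -0.34,"jaw": 0},
    {"ax": 0,"ay": 0,"az": 0,"tx": 0.45,"ty": 0,"tz": -0.34,"jaw": 0},
    {"ax": 0,"ay": 0,"az": 0,"tx": 0.45,"ty": 0,"tz": -0.34,"jaw": 0},
    {"ax": 0,"ay": 0,"az": 0,"tx": 0.45,"ty": 0,"tz": -0.34,"jaw": 0}
  ]
}}

```text
time_s: 7.92
tool_pos: [0.5275, -0.0556, 0.2501]
ee_rot: [179.8, 37.0, -170.8]
contact_force: [-0.1, 1.1, -2.7]
finger_gap: 0.15
gripper_force: 88.8
```

Emit:
{"api": "jog_arm", "payload": {
  "series": [
    {"ax": 0,"ay": 0.48,"az": 0,"tx": -0.25,"ty": 0,"tz": -0.23,"jaw": 0},
    {"ax": 0,"ay": 0.48,"az": 0,"tx": -0.24,"ty": 0,"tz": -0.25,"jaw": 0},
    {"ax": 0,"ay": 0.48,"az": 0,"tx": -0.23,"ty": 0,"tz": -0.25,"jaw": 0},
    {"ax": 0,"ay": 0.48,"az": 0,"tx": -0.21,"ty": 0,"tz": -0.27,"jaw": 0},
    {"ax": 0,"ay": 0.48,"az": 0,"tx": -0.2,"ty": 0,"tz": -0.28,"jaw": 0},
    {"ax": 0,"ay": 0.48,"az": 0,"tx": -0.19,"ty": 0,"tz": -0.28,"jaw": 0},
    {"ax": 0.03,"ay": 0.45,"az": 0.01,"tx": -0.17,"ty": 0,"tz": -0.3,"jaw": 0}
  ]
}}

```text
time_s: 8.8
tool_pos: [0.5367, -0.0543, 0.2977]
ee_rot: [-180.0, 17.0, -170.8]
contact_force: [0.3, -0.4, -1.7]
finger_gap: 0.154
gripper_force: 88.8
```

Emit:
{"api": "jog_arm", "payload": {
  "series": [
    {"ax": 0.02,"ay": 0,"az": 0.06,"tx": 0.04,"ty": 0.35,"tz": -0.03,"jaw": 0},
    {"ax": 0.02,"ay": 0,"az": 0.06,"tx": 0.05,"ty": 0.69,"tz": -0.05,"jaw": 0},
    {"ax": 0.02,"ay": 0,"az": 0.06,"tx": 0.05,"ty": 0.69,"tz": -0.05,"jaw": 0},
    {"ax": 0.02,"ay": 0,"az": 0.06,"tx": 0.06,"ty": 0.69,"tz": -0.05,"jaw": 0},
    {"ax": 0.02,"ay": 0,"az": 0.06,"tx": 0.06,"ty": 0.69,"tz": -0.05,"jaw": 0},
    {"ax": 0.02,"ay": 0,"az": 0.06,"tx": 0.07,"ty": 0.69,"tz": -0.05,"jaw": 0},
    {"ax": 0.02,"ay": 0,"az": 0.06,"tx": 0.07,"ty": 0.69,"tz": -0.05,"jaw": 0},
    {"ax": 0.02,"ay": 0,"az": 0.06,"tx": 0.08,"ty": 0.69,"tz": -0.06,"jaw": 0},
    {"ax": 0.02,"ay": 0,"az": 0.06,"tx": 0.08,"ty": 0.69,"tz": -0.06,"jaw": 0},
    {"ax": 0.02,"ay": 0,"az": 0.06,"tx": 0.08,"ty": 0.69,"tz": -0.06,"jaw": 0}
  ]
}}

```text
time_s: 10.05
tool_pos: [0.5048, 0.075, 0.3032]
ee_rot: [-179.9, 17.0, -174.6]
contact_force: [0.1, -0.2, -2.6]
finger_gap: 0.151
gripper_force: 88.8
```

```bash
python3 - <<'E'
from nxt import *
from sim import way,pourpose,tr
x,M=cur(); q=s['joints']; a=(x,M)
for psi in (-40,-30):
  qq=q;a=(x,M)
  for n,p in [('mid',way([.54,.20,.19],-5,20)),('pre',way([.47,.36,.2],psi,22)),('p60',pourpose(psi,60,.15,.035)),('p112',pourpose(psi,112,.135,.035))]: print(psi,n); qq=tr(qq,*a,*p,2); a=p
E
```

```text
10.05 [27.8, -9.0, -36.3, 112.6, -4.9, 57.8, 88.4] [0.5048, 0.075, 0.3032] [-179.9, 17.0, -174.6] [0.1, -0.2, -2.6] 0.15121890934782947 88.79186868667603
-40 mid
[26.0, -11.0, -43.0, 112.0, -2.0, 59.0, 73.0] 0.0 0.0 mg 6.8 cl 0.055 [0.485, 0.141, 0.309]
[25.0, -10.0, -52.0, 110.0, 1.0, 61.0, 58.0] 0.0 0.0 mg 7.5 cl 0.085 [0.466, 0.206, 0.314]
-40 pre
[13.0, 2.0, -59.0, 102.0, 18.0, 71.0, 17.0] 0.0 0.0 mg 19.5 cl 0.173 [0.441, 0.306, 0.32]
[-8.0, 16.0, -55.0, 91.0, 28.0, 84.0, -16.0] 0.0 0.0 mg 24.3 cl 0.274 [0.416, 0.405, 0.327]
-40 p60
[0.0, 22.0, -58.0, 88.0, 15.0, 80.0, -8.0] 0.0 0.0 mg 21.3 cl 0.282 [0.43, 0.426, 0.308]
[6.0, 31.0, -61.0, 85.0, 4.0, 78.0, -2.0] 0.0 0.0 mg 18.2 cl 0.266 [0.444, 0.446, 0.289]
-40 p112
[16.0, 46.0, -65.0, 79.0, -8.0, 85.0, 9.0] 0.0 0.0 mg 14.6 cl 0.143 [0.497, 0.401, 0.286]
[20.0, 63.0, -66.0, 71.0, -18.0, 95.0, 13.0] 0.0 0.0 mg 13.0 cl 0.025 [0.551, 0.356, 0.282]
-30 mid
[26.0, -11.0, -43.0, 112.0, -2.0, 59.0, 73.0] 0.0 0.0 mg 6.8 cl 0.055 [0.485, 0.141, 0.309]
[25.0, -10.0, -52.0, 110.0, 1.0, 61.0, 58.0] 0.0 0.0 mg 7.5 cl 0.085 [0.466, 0.206, 0.314]
-30 pre
[17.0, -0.0, -61.0, 104.0, 15.0, 69.0, 24.0] 0.0 0.0 mg 16.9 cl 0.171 [0.438, 0.301, 0.32]
[-3.0, 13.0, -59.0, 95.0, 26.0, 80.0, -5.0] 0.0 0.0 mg 20.6 cl 0.266 [0.409, 0.395, 0.327]
-30 p60
[3.0, 21.0, -61.0, 90.0, 14.0, 80.0, 2.0] 0.0 0.0 mg 18.6 cl 0.272 [0.421, 0.412, 0.308]
[7.0, 32.0, -62.0, 85.0, 5.0, 82.0, 7.0] 0.0 0.0 mg 17.0 cl 0.257 [0.432, 0.43, 0.289]
-30 p112
[12.0, 48.0, -63.0, 75.0, -5.0, 93.0, 14.0] 0.0 0.0 mg 16.0 cl 0.144 [0.493, 0.395, 0.286]
[13.0, 65.0, -64.0, 63.0, -16.0, 105.0, 14.0] 0.0 0.0 mg 12.5 cl 0.02 [0.553, 0.36, 0.282]
```

```bash
python3 - <<'E'
from nxt import *
from sim import way,pourpose
x,M=cur()
for p,n in ((way([.54,.20,.19],-5,20),9),(way([.47,.36,.2],-40,22),13),(pourpose(-40,50,.15,.035),8)): x,M=plan(x,M,*p,n,jaw=0)
E
```

```text
10.05 [27.8, -9.0, -36.3, 112.6, -4.9, 57.8, 88.4] [0.5048, 0.075, 0.3032] [-179.9, 17.0, -174.6] [0.1, -0.2, -2.6] 0.15121890934782947 88.79186868667603
[{"ax": 0.05, "ay": 0, "az": 0.18, "tx": 0.12, "ty": 0.75, "tz": -0.1, "jaw": 0}, {"ax": 0.05, "ay": 0, "az": 0.18, "tx": 0.14, "ty": 0.74, "tz": -0.11, "jaw": 0}, {"ax": 0.05, "ay": 0, "az": 0.18, "tx": 0.15, "ty": 0.74, "tz": -0.11, "jaw": 0}, {"ax": 0.05, "ay": 0, "az": 0.18, "tx": 0.17, "ty": 0.74, "tz": -0.11, "jaw": 0}, {"ax": 0.05, "ay": 0, "az": 0.18, "tx": 0.18, "ty": 0.73, "tz": -0.12, "jaw": 0}, {"ax": 0.05, "ay": 0, "az": 0.18, "tx": 0.19, "ty": 0.73, "tz": -0.12, "jaw": 0}, {"ax": 0.05, "ay": 0, "az": 0.18, "tx": 0.21, "ty": 0.73, "tz": -0.13, "jaw": 0}, {"ax": 0.05, "ay": 0, "az": 0.18, "tx": 0.22, "ty": 0.72, "tz": -0.12, "jaw": 0}, {"ax": 0.09, "ay": 0, "az": 0.22, "tx": 0.23, "ty": 0.72, "tz": -0.14, "jaw": 0}]
end err mm [-0.   0.1  0.1]
[{"ax": 0.12, "ay": 0.03, "az": 0.43, "tx": 0.23, "ty": 0.74, "tz": -0.12, "jaw": 0}, {"ax": 0.12, "ay": 0.03, "az": 0.43, "tx": 0.27, "ty": 0.73, "tz": -0.13, "jaw": 0}, {"ax": 0.
[... 916 characters left out ...]
w": 0}]
end err mm [-0.  -0.1 -0. ]
[{"ax": -0, "ay": 0.58, "az": -0, "tx": 0.26, "ty": 0.31, "tz": 0.28, "jaw": 0}, {"ax": -0, "ay": 0.58, "az": -0, "tx": 0.24, "ty": 0.31, "tz": 0.29, "jaw": 0}, {"ax": -0, "ay": 0.58, "az": -0, "tx": 0.22, "ty": 0.3, "tz": 0.31, "jaw": 0}, {"ax": -0, "ay": 0.58, "az": -0, "tx": 0.2, "ty": 0.31, "tz": 0.32, "jaw": 0}, {"ax": -0, "ay": 0.58, "az": -0, "tx": 0.18, "ty": 0.31, "tz": 0.33, "jaw": 0}, {"ax": -0, "ay": 0.58, "az": -0, "tx": 0.16, "ty": 0.31, "tz": 0.35, "jaw": 0}, {"ax": -0, "ay": 0.58, "az": -0, "tx": 0.14, "ty": 0.3, "tz": 0.35, "jaw": 0}, {"ax": -0, "ay": 0.6, "az": -0, "tx": 0.12, "ty": 0.31, "tz": 0.36, "jaw": 0}]
end err mm [ 0.  -0.1 -0.1]
```

Emit:
{"api": "jog_arm", "payload": {
  "series": [
    {"ax": 0.05,"ay": 0,"az": 0.18,"tx": 0.12,"ty": 0.75,"tz": -0.1,"jaw": 0},
    {"ax": 0.05,"ay": 0,"az": 0.18,"tx": 0.14,"ty": 0.74,"tz": -0.11,"jaw": 0},
    {"ax": 0.05,"ay": 0,"az": 0.18,"tx": 0.15,"ty": 0.74,"tz": -0.11,"jaw": 0},
    {"ax": 0.05,"ay": 0,"az": 0.18,"tx": 0.17,"ty": 0.74,"tz": -0.11,"jaw": 0},
    {"ax": 0.05,"ay": 0,"az": 0.18,"tx": 0.18,"ty": 0.73,"tz": -0.12,"jaw": 0},
    {"ax": 0.05,"ay": 0,"az": 0.18,"tx": 0.19,"ty": 0.73,"tz": -0.12,"jaw": 0},
    {"ax": 0.05,"ay": 0,"az": 0.18,"tx": 0.21,"ty": 0.73,"tz": -0.13,"jaw": 0},
    {"ax": 0.05,"ay": 0,"az": 0.18,"tx": 0.22,"ty": 0.72,"tz": -0.12,"jaw": 0},
    {"ax": 0.09,"ay": 0,"az": 0.22,"tx": 0.23,"ty": 0.72,"tz": -0.14,"jaw": 0}
  ]
}}

```text
time_s: 11.18
tool_pos: [0.4655, 0.2067, 0.3141]
ee_rot: [180.0, 17.0, 174.9]
contact_force: [-0.8, 0.3, -2.5]
finger_gap: 0.15
gripper_force: 88.8
```

Emit:
{"api": "jog_arm", "payload": {
  "series": [
    {"ax": 0.12,"ay": 0.03,"az": 0.43,"tx": 0.23,"ty": 0.74,"tz": -0.12,"jaw": 0},
    {"ax": 0.12,"ay": 0.03,"az": 0.43,"tx": 0.27,"ty": 0.73,"tz": -0.13,"jaw": 0},
    {"ax": 0.12,"ay": 0.03,"az": 0.43,"tx": 0.29,"ty": 0.72,"tz": -0.14,"jaw": 0},
    {"ax": 0.12,"ay": 0.03,"az": 0.43,"tx": 0.33,"ty": 0.7,"tz": -0.14,"jaw": 0},
    {"ax": 0.12,"ay": 0.03,"az": 0.43,"tx": 0.37,"ty": 0.69,"tz": -0.16,"jaw": 0},
    {"ax": 0.12,"ay": 0.03,"az": 0.43,"tx": 0.39,"ty": 0.66,"tz": -0.16,"jaw": 0},
    {"ax": 0.12,"ay": 0.03,"az": 0.43,"tx": 0.42,"ty": 0.64,"tz": -0.16,"jaw": 0},
    {"ax": 0.12,"ay": 0.03,"az": 0.43,"tx": 0.45,"ty": 0.63,"tz": -0.18,"jaw": 0},
    {"ax": 0.12,"ay": 0.03,"az": 0.43,"tx": 0.48,"ty": 0.6,"tz": -0.18,"jaw": 0},
    {"ax": 0.12,"ay": 0.03,"az": 0.43,"tx": 0.51,"ty": 0.57,"tz": -0.18,"jaw": 0}
  ]
}}

```text
time_s: 12.42
tool_pos: [0.4276, 0.3594, 0.3236]
ee_rot: [179.7, 15.1, 148.0]
contact_force: [0.2, 0.4, -3.7]
finger_gap: 0.149
gripper_force: 88.8
```

Emit:
{"api": "jog_arm", "payload": {
  "series": [
    {"ax": 0.12,"ay": 0.03,"az": 0.43,"tx": 0.53,"ty": 0.55,"tz": -0.19,"jaw": 0},
    {"ax": 0.12,"ay": 0.03,"az": 0.43,"tx": 0.56,"ty": 0.52,"tz": -0.2,"jaw": 0},
    {"ax": 0.15,"ay": -0.04,"az": 0.45,"tx": 0.58,"ty": 0.49,"tz": -0.2,"jaw": 0},
    {"ax": 0,"ay": 0,"az": 0,"tx": 0,"ty": 0,"tz": 0,"jaw": 0}
  ]
}}

```text
time_s: 12.92
tool_pos: [0.4154, 0.406, 0.3263]
ee_rot: [179.9, 14.8, 140.2]
contact_force: [-0.7, 0.0, -2.2]
finger_gap: 0.153
gripper_force: 88.8
```

```bash
python3 - <<'E'
from nxt import *
save('top','pics/t4.png'); b=cv2.imread('pics/t4.png')[100:300,60:320]; cv2.imwrite('pics/t4c.png',cv2.resize(b,(780,600),interpolation=2))
from sim import way,pourpose,tr
x,M=cur(); q=s['joints']; a=(x,M)
for p,n in ((pourpose(-40,50,.15,.035),8),(pourpose(-40,80,.15,.035),10),(pourpose(-40,108,.14,.035),10)):
    q=tr(q,*a,*p,2); a=p; x,M=plan(x,M,*p,n,jaw=0)
E
```

```text
12.925 [-2.1, 19.3, -63.8, 91.1, 31.7, 85.2, -19.0] [0.4154, 0.406, 0.3263] [179.9, 14.8, 140.2] [-0.7, 0.0, -2.2] 0.1528722251805809 88.78529191017151
[2.0, 25.0, -66.0, 89.0, 24.0, 81.0, -16.0] 0.0 0.0 mg 13.4 cl 0.293 [0.421, 0.433, 0.3]
[5.0, 33.0, -68.0, 87.0, 18.0, 78.0, -12.0] 0.0 0.0 mg 11.6 cl 0.263 [0.426, 0.461, 0.273]
[{"ax": 0, "ay": 0.58, "az": 0, "tx": 0.25, "ty": 0.31, "tz": 0.28, "jaw": 0}, {"ax": 0, "ay": 0.58, "az": 0, "tx": 0.24, "ty": 0.31, "tz": 0.29, "jaw": 0}, {"ax": 0, "ay": 0.58, "az": 0, "tx": 0.22, "ty": 0.31, "tz": 0.31, "jaw": 0}, {"ax": 0, "ay": 0.58, "az": 0, "tx": 0.2, "ty": 0.31, "tz": 0.32, "jaw": 0}, {"ax": 0, "ay": 0.58, "az": 0, "tx": 0.18, "ty": 0.31, "tz": 0.33, "jaw": 0}, {"ax": 0, "ay": 0.58, "az": 0, "tx": 0.16, "ty": 0.31, "tz": 0.34, "jaw": 0}, {"ax": 0, "ay": 0.58, "az": 0, "tx": 0.14, "ty": 0.31, "tz": 0.35, "jaw": 0}, {"ax": -0, "ay": 0.59, "az": 0.02, "tx": 0.12, "ty": 0.31, "tz": 0.36, "jaw": 0}]
end err mm [-0.  0.  0.]
[13.0, 40.0, -72.0, 84.0, 9.0, 80.0, -5.0] 0.0 0.0 mg 7.4 cl 0.237 [0.455, 0.437, 0.29]
[18.0, 48.0, -74.0, 80.0, 2
[... 1164 characters left out ...]
.32, "ty": -0, "tz": -0.22, "jaw": 0}, {"ax": -0, "ay": 0.47, "az": -0, "tx": -0.32, "ty": -0, "tz": -0.24, "jaw": 0}, {"ax": -0, "ay": 0.47, "az": -0, "tx": -0.3, "ty": -0, "tz": -0.25, "jaw": 0}, {"ax": -0, "ay": 0.47, "az": -0, "tx": -0.29, "ty": -0, "tz": -0.27, "jaw": 0}, {"ax": -0, "ay": 0.47, "az": -0, "tx": -0.27, "ty": -0, "tz": -0.27, "jaw": 0}, {"ax": -0, "ay": 0.47, "az": -0, "tx": -0.27, "ty": -0, "tz": -0.3, "jaw": 0}, {"ax": -0, "ay": 0.47, "az": -0, "tx": -0.24, "ty": -0, "tz": -0.3, "jaw": 0}, {"ax": -0, "ay": 0.47, "az": -0, "tx": -0.23, "ty": -0, "tz": -0.32, "jaw": 0}, {"ax": -0, "ay": 0.44, "az": -0, "tx": -0.22, "ty": -0, "tz": -0.33, "jaw": 0}]
end err mm [ 0. -0.  0.]
```

View pics/t4c.png

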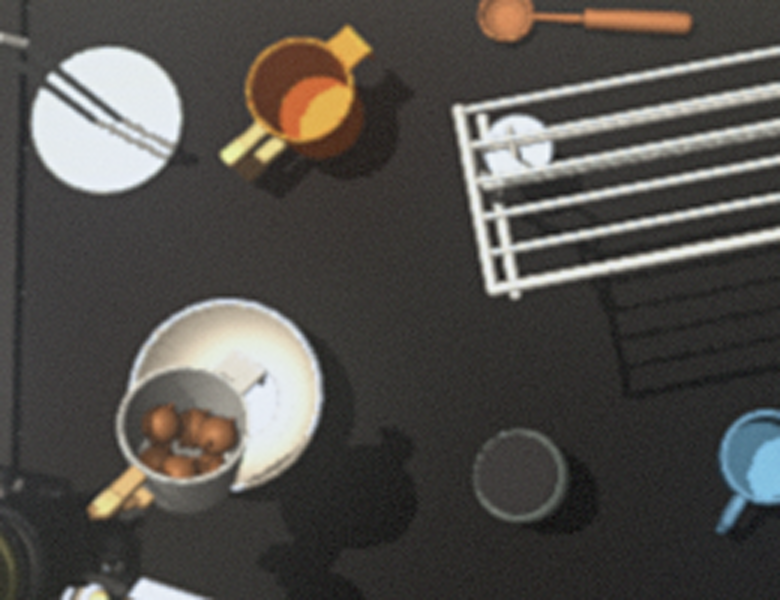

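The top view shows all six walnuts in the tilted cup at (185,430), its mouth facing over the bowl centred at (228,395). The jar (520,475) and mug (755,460) are untouched. I'll check the joint margins for a few pour yaws.

```bash
python3 - <<'E'
from sim import *
import io,contextlib
x,M=cur(); q0=robot.state()['joints']
for psi in (-55,-40,-30,-20,-10,0):
  for zl in (.13,.16):
    q=q0;a=(x,M);out=[]
    with contextlib.redirect_stdout(io.StringIO()) as f:
        for p in (pourpose(psi,40,zl,.035),pourpose(psi,80,zl,.035),pourpose(psi,108,zl,.035)): q=tr(q,*a,*p,3);a=p
    L=f.getvalue().split('\n')[:-1]; print(psi,zl,min(float(l.split('mg')[1].split()[0]) for l in L),min(float(l.split('cl')[1].split()[0]) for l in L),L[-1])
E
```

```text
-55 0.13 1.0 0.011 [32.0, 64.0, -78.0, 84.0, -10.0, 76.0, 4.0] 0.0 0.0 mg 1.0 cl 0.011 [0.54, 0.36, 0.281]
-55 0.16 1.0 0.041 [32.0, 61.0, -78.0, 83.0, -13.0, 77.0, 3.0] 0.0 0.0 mg 1.0 cl 0.041 [0.54, 0.36, 0.311]
-40 0.13 2.9 0.028 [22.0, 67.0, -76.0, 73.0, -7.0, 92.0, 6.0] 0.0 0.0 mg 2.9 cl 0.028 [0.543, 0.363, 0.281]
-40 0.16 2.5 0.054 [22.0, 65.0, -77.0, 71.0, -9.0, 93.0, 5.0] 0.0 0.0 mg 2.5 cl 0.054 [0.543, 0.363, 0.311]
-30 0.13 5.6 0.026 [15.0, 68.0, -74.0, 65.0, -6.0, 103.0, 9.0] 0.0 0.0 mg 5.6 cl 0.026 [0.544, 0.365, 0.281]
-30 0.16 5.2 0.051 [15.0, 66.0, -74.0, 64.0, -8.0, 104.0, 8.0] 0.0 0.0 mg 5.2 cl 0.051 [0.544, 0.365, 0.311]
-20 0.13 4.8 0.03 [9.0, 69.0, -71.0, 57.0, -5.0, 113.0, 12.0] 0.0 0.0 mg 4.8 cl 0.03 [0.545, 0.368, 0.281]
-20 0.16 3.5 0.053 [8.0, 67.0, -72.0, 56.0, -7.0, 114.0, 11.0] 0.0 0.0 mg 3.5 cl 0.053 [0.545, 0.368, 0.311]
-10 0.13 1.0 0.048 [6.0, 70.0, -72.0, 56.0, -2.0, 117.0, 15.0] 12.6 4.2 mg 1.0 cl 0.048 [0.546, 0.37, 0.281]
-10 0.16 1.0 0.064 [7.0, 70.0, -76.0, 56.0, -2.0, 117.0, 12.0] 15.2 5.1 mg 1.0 cl 0.064 [0.546, 0.37, 0.311]
0 0.13 1.0 0.082 [5.0, 67.0, -69.0, 58.0, -3.0, 117.0, 22.0] 32.2 10.7 mg 1.0 cl 0.082 [0.546, 0.373, 0.281]
0 0.16 1.0 0.093 [6.0, 67.0, -73.0, 58.0, -2.0, 117.0, 18.0] 35.2 11.7 mg 1.0 cl 0.093 [0.546, 0.373, 0.311]
```

```bash
python3 - <<'E'
from nxt import *
from sim import pourpose
x,M=cur()
for p,n in ((pourpose(-32,50,.15,.035),9),(pourpose(-32,80,.145,.035),10),(pourpose(-32,108,.14,.035),10)): x,M=plan(x,M,*p,n,jaw=0)
E
```

```text
12.975 [-2.0, 19.2, -63.7, 91.1, 31.7, 85.2, -19.0] [0.4159, 0.4049, 0.3263] [180.0, 14.9, 140.1] [0.7, -0.8, -3.0] 0.15094141915098566 88.78552436828613
[{"ax": -0, "ay": 0.52, "az": -0.15, "tx": 0.22, "ty": 0.17, "tz": 0.25, "jaw": 0}, {"ax": -0, "ay": 0.52, "az": -0.15, "tx": 0.2, "ty": 0.17, "tz": 0.26, "jaw": 0}, {"ax": -0, "ay": 0.52, "az": -0.15, "tx": 0.19, "ty": 0.18, "tz": 0.27, "jaw": 0}, {"ax": -0, "ay": 0.52, "az": -0.15, "tx": 0.17, "ty": 0.18, "tz": 0.28, "jaw": 0}, {"ax": -0, "ay": 0.52, "az": -0.15, "tx": 0.15, "ty": 0.18, "tz": 0.29, "jaw": 0}, {"ax": -0, "ay": 0.52, "az": -0.15, "tx": 0.13, "ty": 0.18, "tz": 0.3, "jaw": 0}, {"ax": -0, "ay": 0.52, "az": -0.15, "tx": 0.11, "ty": 0.19, "tz": 0.3, "jaw": 0}, {"ax": -0, "ay": 0.52, "az": -0.15, "tx": 0.09, "ty": 0.19, "tz": 0.31, "jaw": 0}, {"ax": -0.02, "ay": 0.48, "az": -0.13, "tx": 0.07, "ty": 0.18, "tz": 0.31, "jaw": 0}]
end err mm [-0.  -0.1  0.1]
[{"ax": -0, "ay": 0.5, "az": -0, "tx": -0.33, "ty": 0, "tz": -0.23, "jaw": 0}, {"ax": -0, "ay": 0.5, "az": -0, "tx": -0.32, "ty": 0, "tz": -0.24, "jaw": 0}, {"ax": -0, "a
[... 756 characters left out ...]
 -0.31, "ty": 0, "tz": -0.24, "jaw": 0}, {"ax": -0, "ay": 0.47, "az": -0, "tx": -0.29, "ty": 0, "tz": -0.25, "jaw": 0}, {"ax": -0, "ay": 0.47, "az": -0, "tx": -0.28, "ty": 0, "tz": -0.27, "jaw": 0}, {"ax": -0, "ay": 0.47, "az": -0, "tx": -0.27, "ty": 0, "tz": -0.28, "jaw": 0}, {"ax": -0, "ay": 0.47, "az": -0, "tx": -0.26, "ty": 0, "tz": -0.29, "jaw": 0}, {"ax": -0, "ay": 0.47, "az": -0, "tx": -0.24, "ty": 0, "tz": -0.31, "jaw": 0}, {"ax": -0, "ay": 0.47, "az": -0, "tx": -0.22, "ty": 0, "tz": -0.32, "jaw": 0}, {"ax": -0, "ay": 0.47, "az": -0, "tx": -0.21, "ty": 0, "tz": -0.32, "jaw": 0}, {"ax": -0, "ay": 0.44, "az": -0, "tx": -0.19, "ty": 0, "tz": -0.34, "jaw": 0}]
end err mm [-0.1 -0.   0.1]
```

Emit:
{"api": "jog_arm", "payload": {
  "series": [
    {"ax": 0,"ay": 0.52,"az": -0.15,"tx": 0.22,"ty": 0.17,"tz": 0.25,"jaw": 0},
    {"ax": 0,"ay": 0.52,"az": -0.15,"tx": 0.2,"ty": 0.17,"tz": 0.26,"jaw": 0},
    {"ax": 0,"ay": 0.52,"az": -0.15,"tx": 0.19,"ty": 0.18,"tz": 0.27,"jaw": 0},
    {"ax": 0,"ay": 0.52,"az": -0.15,"tx": 0.17,"ty": 0.18,"tz": 0.28,"jaw": 0},
    {"ax": 0,"ay": 0.52,"az": -0.15,"tx": 0.15,"ty": 0.18,"tz": 0.29,"jaw": 0},
    {"ax": 0,"ay": 0.52,"az": -0.15,"tx": 0.13,"ty": 0.18,"tz": 0.3,"jaw": 0},
    {"ax": 0,"ay": 0.52,"az": -0.15,"tx": 0.11,"ty": 0.19,"tz": 0.3,"jaw": 0},
    {"ax": 0,"ay": 0.52,"az": -0.15,"tx": 0.09,"ty": 0.19,"tz": 0.31,"jaw": 0},
    {"ax": -0.02,"ay": 0.48,"az": -0.13,"tx": 0.07,"ty": 0.18,"tz": 0.31,"jaw": 0}
  ]
}}

```text
time_s: 14.1
tool_pos: [0.4158, 0.4447, 0.2725]
ee_rot: [-180.0, -13.1, 147.9]
contact_force: [0.3, 0.5, -2.9]
finger_gap: 0.152
gripper_force: 88.8
```

Emit:
{"api": "jog_arm", "payload": {
  "series": [
    {"ax": 0,"ay": 0.5,"az": 0,"tx": -0.33,"ty": 0,"tz": -0.23,"jaw": 0},
    {"ax": 0,"ay": 0.5,"az": 0,"tx": -0.32,"ty": 0,"tz": -0.24,"jaw": 0},
    {"ax": 0,"ay": 0.5,"az": 0,"tx": -0.31,"ty": 0,"tz": -0.26,"jaw": 0},
    {"ax": 0,"ay": 0.5,"az": 0,"tx": -0.29,"ty": 0,"tz": -0.28,"jaw": 0},
    {"ax": 0,"ay": 0.5,"az": 0,"tx": -0.28,"ty": 0,"tz": -0.29,"jaw": 0},
    {"ax": 0,"ay": 0.5,"az": 0,"tx": -0.26,"ty": 0,"tz": -0.3,"jaw": 0},
    {"ax": 0,"ay": 0.5,"az": 0,"tx": -0.25,"ty": 0,"tz": -0.32,"jaw": 0},
    {"ax": 0,"ay": 0.5,"az": 0,"tx": -0.23,"ty": 0,"tz": -0.33,"jaw": 0},
    {"ax": 0,"ay": 0.5,"az": 0,"tx": -0.21,"ty": 0,"tz": -0.35,"jaw": 0},
    {"ax": 0,"ay": 0.5,"az": 0,"tx": -0.19,"ty": 0,"tz": -0.35,"jaw": 0}
  ]
}}

```text
time_s: 15.35
tool_pos: [0.4796, 0.4044, 0.3026]
ee_rot: [-179.9, -43.1, 147.9]
contact_force: [-0.1, -0.1, -3.5]
finger_gap: 0.152
gripper_force: 88.8
```

```bash
python3 - <<'E'
from nxt import *
from sim import pourpose,tr
x,M=cur(); tr(s['joints'],x,M,*pourpose(-32,108,.14,.035),3)
p=pourpose(-32,80,.145,.035); print((x-p[0])*1e3)
save('scene','pics/s5.png')
b=cv2.imread('pics/s5.png')[150:310,330:530]; b=cv2.resize(b,(400,320)); cv2.imwrite('pics/s5c.png',b)
plan(x,M,*pourpose(-32,108,.14,.035),10,jaw=0)
E
```

```text
15.35 [14.9, 48.5, -71.9, 76.9, 2.6, 89.9, 6.3] [0.4796, 0.4044, 0.3026] [-179.9, -43.1, 147.9] [-0.1, -0.1, -3.5] 0.15236223142500258 88.79970073699951
[16.0, 54.0, -72.0, 74.0, -1.0, 93.0, 8.0] 0.0 0.0 mg 7.1 cl 0.127 [0.501, 0.391, 0.299]
[16.0, 60.0, -72.0, 70.0, -5.0, 97.0, 9.0] 0.0 0.0 mg 7.1 cl 0.083 [0.522, 0.378, 0.295]
[16.0, 66.0, -72.0, 66.0, -9.0, 101.0, 9.0] 0.0 0.0 mg 6.9 cl 0.037 [0.544, 0.365, 0.291]
[ 0.87710136 -1.29298645  0.35443056]
[{"ax": 0, "ay": 0.46, "az": -0, "tx": -0.31, "ty": 0, "tz": -0.22, "jaw": 0}, {"ax": 0, "ay": 0.46, "az": -0, "tx": -0.31, "ty": 0.01, "tz": -0.23, "jaw": 0}, {"ax": 0, "ay": 0.46, "az": -0, "tx": -0.29, "ty": 0, "tz": -0.24, "jaw": 0}, {"ax": 0, "ay": 0.46, "az": -0, "tx": -0.28, "ty": 0.01, "tz": -0.26, "jaw": 0}, {"ax": 0, "ay": 0.46, "az": -0, "tx": -0.26, "ty": -0, "tz": -0.28, "jaw": 0}, {"ax": 0, "ay": 0.46, "az": -0, "tx": -0.26, "ty": 0, "tz": -0.28, "jaw": 0}, {"ax": 0, "ay": 0.46, "az": -0, "tx": -0.24, "ty": 0.01, "tz": -0.3, "jaw": 0}, {"ax": 0, "ay": 0.46, "az": -0, "tx": -0.22, "ty": 0, "tz": -0.31, "jaw": 0}, {"ax": 0, "ay": 0.46, "az": -0, "tx": -0.21, "ty": 0.01, "tz": -0.32, "jaw": 0}, {"ax": 0.01, "ay": 0.51, "az": -0.01, "tx": -0.2, "ty": -0, "tz": -0.33, "jaw": 0}]
end err mm [ 0.1 -0.  -0.1]
```

Emit:
{"api": "jog_arm", "payload": {
  "series": [
    {"ax": 0,"ay": 0.46,"az": 0,"tx": -0.31,"ty": 0,"tz": -0.22,"jaw": 0},
    {"ax": 0,"ay": 0.46,"az": 0,"tx": -0.31,"ty": 0,"tz": -0.23,"jaw": 0},
    {"ax": 0,"ay": 0.46,"az": 0,"tx": -0.29,"ty": 0,"tz": -0.24,"jaw": 0},
    {"ax": 0,"ay": 0.46,"az": 0,"tx": -0.28,"ty": 0,"tz": -0.26,"jaw": 0},
    {"ax": 0,"ay": 0.46,"az": 0,"tx": -0.26,"ty": 0,"tz": -0.28,"jaw": 0},
    {"ax": 0,"ay": 0.46,"az": 0,"tx": -0.26,"ty": 0,"tz": -0.28,"jaw": 0},
    {"ax": 0,"ay": 0.46,"az": 0,"tx": -0.24,"ty": 0,"tz": -0.3,"jaw": 0},
    {"ax": 0,"ay": 0.46,"az": 0,"tx": -0.22,"ty": 0,"tz": -0.31,"jaw": 0},
    {"ax": 0,"ay": 0.46,"az": 0,"tx": -0.21,"ty": 0,"tz": -0.32,"jaw": 0},
    {"ax": 0,"ay": 0.5,"az": 0,"tx": -0.2,"ty": 0,"tz": -0.33,"jaw": 0}
  ]
}}

```text
time_s: 16.65
tool_pos: [0.5436, 0.3642, 0.2915]
ee_rot: [-179.9, -70.9, 147.8]
contact_force: [-0.4, -0.1, -1.5]
finger_gap: 0.149
gripper_force: 89.1
```

Emit:
{"api": "jog_arm", "payload": {
  "series": [
    {"ax": 0,"ay": 0,"az": 0,"tx": 0,"ty": 0,"tz": 0,"jaw": 0},
    {"ax": 0,"ay": 0,"az": 0,"tx": 0,"ty": 0,"tz": 0,"jaw": 0},
    {"ax": 0,"ay": 0,"az": 0,"tx": 0,"ty": 0,"tz": 0,"jaw": 0},
    {"ax": 0,"ay": 0,"az": 0,"tx": 0,"ty": 0,"tz": 0,"jaw": 0},
    {"ax": 0,"ay": 0,"az": 0,"tx": 0,"ty": 0,"tz": 0,"jaw": 0},
    {"ax": 0,"ay": 0,"az": 0,"tx": 0,"ty": 0,"tz": 0,"jaw": 0},
    {"ax": 0,"ay": 0,"az": 0,"tx": 0,"ty": 0,"tz": 0,"jaw": 0},
    {"ax": 0,"ay": 0,"az": 0,"tx": 0,"ty": 0,"tz": 0,"jaw": 0}
  ]
}}

```text
time_s: 17.65
tool_pos: [0.5431, 0.3644, 0.2913]
ee_rot: [-179.9, -70.8, 147.8]
contact_force: [-0.0, 0.9, -1.9]
finger_gap: 0.153
gripper_force: 89.0
```

```bash
python3 - <<'E'
from nxt import *
a=save('scene','pics/s6.png'); b=save('top','pics/t6.png'); w=save('wrist','pics/w6.png')
a=cv2.imread('pics/s6.png')[170:320,330:530]; b=cv2.imread('pics/t6.png')[150:300,60:260]; w=cv2.imread('pics/w6.png')
cv2.imwrite('pics/c6.png',np.vstack([np.hstack([cv2.resize(a,(400,300),interpolation=2),cv2.resize(b,(400,300),interpolation=2)]),np.hstack([cv2.resize(w,(400,300)),np.zeros((300,400,3),np.uint8)])]))
E
```

```text
17.65 [16.1, 65.8, -72.0, 65.9, -8.7, 100.9, 9.4] [0.5431, 0.3644, 0.2913] [-179.9, -70.8, 147.8] [-0.0, 0.9, -1.9] 0.1531785175418203 89.0227746963501
```

View pics/c6.png

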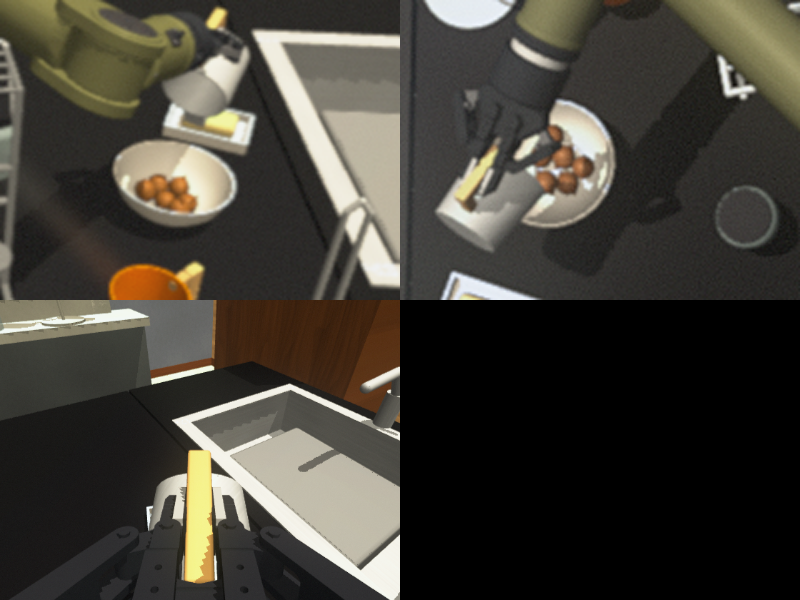

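The walnuts lie in the bowl: six show in the top crop at (543,160), (553,133), (565,158), (583,167), (568,182) and (545,182). The bowl has not moved and the cup is empty. Next I'll plan the return and refine the tray position.

```bash
python3 - <<'E'
from nxt import *
from sim import *
t,sc=cam('top'),cam('scene')
im=cv2.imread('pics/top0.png'); m=np.zeros(im.shape[:2],np.uint8); m[165:260,350:450]=(im[165:260,350:450].min(2)>95)*255
m=cv2.morphologyEx(m,cv2.MORPH_CLOSE,np.ones((9,9))); c=max(cv2.findContours(m,0,2)[0],key=cv2.contourArea); bx=cv2.boxPoints(cv2.minAreaRect(c)); P4=[atz(t,*p,.012) for p in bx]
print(np.mean(P4,0),[np.linalg.norm(P4[i]-P4[i-1]).round(3) for i in range(4)],(P4[1]-P4[0])[:2])
im=cv2.imread('pics/scene0.png'); m=np.zeros(im.shape[:2],np.uint8); m[240:300,125:199]=(im[240:300,125:199].min(2)>85)*255
m=cv2.morphologyEx(m,cv2.MORPH_CLOSE,np.ones((7,7))); c=max(cv2.findContours(m,0,2)[0],key=cv2.contourArea); print([atz(sc,*p,.012)[:2].round(3).tolist() for p in cv2.approxPolyDP(c,6,True)[:,0].astype(float)])
T=np.array([.571,-.350,.005]); x,M=cur(); q=s['joints']; a=(x,M)
for n,p in [('p60',pourpose(-32,60,.18,.04)),('pre',way([.47,.36,.22],-32,25)),('mid',way([.54,.20,.21],-5,25)),('m2',way([.575,.08,.2],5,25)),('m3',way([.59,-.06,.18],0,25)),('m4',way([.58,-.22,.18],-15,25)),('above',way(T+[0,0,.07],-25)),('down',way(T,-25))]: print(n); q=tr(q,*a,*p,2); a=p
E
```

```text
17.8 [16.1, 65.8, -72.0, 65.9, -8.7, 100.9, 9.4] [0.5431, 0.3645, 0.2913] [-179.9, -70.8, 147.8] [-0.2, 0.7, -2.1] 0.15070275559890642 89.02299642562866
[ 0.57316292 -0.35104454  0.012     ] [np.float64(0.174), np.float64(0.177), np.float64(0.175), np.float64(0.174)] [ 0.04440357 -0.17120995]
[[0.474, -0.285], [0.445, -0.321], [0.482, -0.318], [0.514, -0.45], [0.678, -0.41], [0.648, -0.252], [0.705, -0.223]]
p60
[16.0, 51.0, -72.0, 76.0, 1.0, 91.0, 7.0] 0.0 0.0 mg 6.7 cl 0.157 [0.487, 0.4, 0.305]
[11.0, 36.0, -72.0, 83.0, 11.0, 85.0, -1.0] 0.0 0.0 mg 6.9 cl 0.27 [0.43, 0.436, 0.319]
pre
[9.0, 26.0, -71.0, 87.0, 19.0, 85.0, -4.0] 0.0 0.0 mg 7.8 cl 0.274 [0.423, 0.415, 0.334]
[7.0, 17.0, -70.0, 91.0, 28.0, 85.0, -8.0] 0.0 0.0 mg 8.8 cl 0.264 [0.416, 0.394, 0.35]
mid
[21.0, 3.0, -64.0, 99.0, 13.0, 74.0, 26.0] 0.0 0.0 mg 15.4 cl 0.167 [0.447, 0.3, 0.345]
[25.0, -5.0, -51.0, 104.0, 2.0, 69.0, 58.0] 0.0 0.0 mg 12.2 cl 0.081 [0.477, 0.206, 0.34]
m2
[28.0, -6.0, -45.0, 106.0, -1.0, 67.0, 73.0] 0.0 0.0 mg 10.9 cl 0.054 [0.494, 0.14, 0.335]
[31.0, -6.0, -40.0, 106.0, -3.0, 66.0, 87.0] 0.0 0.0 mg 11.6 cl 0.038 [0.512, 0.074, 0.33]
m3
[34.0, -5.0, -36.0, 107.0, -3.0, 65.0, 92.0] 0.0 0.0 mg 12.4 cl 0.034 [0.519, 0.007, 0.32]
[37.0, -3.0, -32.0, 107.0, -3.0, 64.0, 96.0] 0.0 0.0 mg 14.5 cl 0.033 [0.527, -0.06, 0.31]
m4
[41.0, -2.0, -28.0, 106.0, -2.0, 64.0, 96.0] 0.0 0.0 mg 15.7 cl 0.044 [0.523, -0.132, 0.31]
[44.0, 1.0, -25.0, 103.0, -1.0, 64.0, 94.0] 0.0 0.0 mg 18.1 cl 0.057 [0.519, -0.204, 0.31]
above
[47.0, -3.0, -21.0, 118.0, -5.0, 41.0, 99.0] 0.0 0.0 mg 14.2 cl 0.09 [0.494, -0.253, 0.238]
[50.0, -1.0, -17.0, 130.0, -19.0, 15.0, 114.0] 0.0 0.0 mg 9.8 cl 0.108 [0.469, -0.302, 0.166]
down
[50.0, 3.0, -18.0, 131.0, -22.0, 10.0, 118.0] 0.0 0.0 mg 4.6 cl 0.097 [0.469, -0.302, 0.131]
[27.0, 6.0, 6.0, 133.0, -52.0, 6.0, 147.0] 0.1 0.0 mg 1.0 cl 0.071 [0.469, -0.302, 0.096]
```

```bash
python3 - <<'E'
from nxt import *
from sim import *
import io,contextlib
t=cam('top'); print('rack corner',atz(t,470,120,.1),atz(t,470,265,.1),'red handle',atz(t,415,275,.08),'red body',atz(t,416,310,.09))
T=np.array([.572,-.350,.006]); x,M=cur()
for psi in (-5,5,15,25):
    q=np.array([37.,-3,-32,107,-3,64,96]); a=way([.59,-.06,.18],0,25)
    print(psi)
    for p in (way([.58,-.22,.18],psi*.7,25),way(T+[0,0,.06],psi),way(T,psi)): q=tr(q,*a,*p,1); a=p
    x,M=a; print('cam',(x+M@[.09,0,-.07]).round(3),'wr',(x-.287*M[:,2]).round(3))
E
```

```text
17.8 [16.1, 65.8, -72.0, 65.9, -8.7, 100.9, 9.4] [0.5431, 0.3645, 0.2913] [-179.9, -70.8, 147.8] [-0.2, 0.7, -2.1] 0.15070275559890642 89.02299642562866
rack corner [ 0.79918609 -0.52382725  0.1       ] [ 0.41689452 -0.49643676  0.1       ] red handle [ 0.3951755  -0.35923733  0.08      ] red body [ 0.30641205 -0.35376344  0.09      ]
-5
[45.0, 2.0, -24.0, 103.0, -3.0, 64.0, 109.0] 0.0 0.0 mg 18.9 cl 0.066 [0.517, -0.216, 0.31]
[107.0, 13.0, -65.0, 123.0, -28.0, 24.0, 153.0] 0.0 0.0 mg 1.0 cl 0.132 [0.46, -0.34, 0.157]
[99.0, 21.0, -58.0, 125.0, -24.0, 16.0, 153.0] 0.0 0.0 mg 1.0 cl 0.072 [0.46, -0.34, 0.097]
cam [ 0.346 -0.33   0.099] wr [ 0.288 -0.325  0.326]
5
[46.0, 2.0, -23.0, 102.0, -5.0, 65.0, 118.0] 0.0 0.0 mg 19.7 cl 0.072 [0.517, -0.224, 0.31]
[112.0, 24.0, -70.0, 118.0, -13.0, 30.0, 153.0] 0.0 0.0 mg 1.0 cl 0.132 [0.46, -0.36, 0.157]
[105.0, 30.0, -63.0, 120.0, -9.0, 23.0, 153.0] 0.0 0.0 mg 1.0 cl 0.072 [0.46, -0.36, 0.097]
cam [ 0.346 -0.37   0.099] wr [ 0.288 -0.375  0.326]
15
[48.0, 3.0, -23.0, 101.0, -6.0, 66.0, 127.0] 0.0 0.0 mg 20.8 cl 0.077 [0.518, -0.232, 0.31]
[112.0, 35.0, -73.0, 113.0, 0.0, 37.0, 153.0] 0.0 0.0 mg 1.0 cl 0.132 [0.463, -0.379, 0.157]
[108.0, 39.0, -68.0, 114.0, 5.0, 32.0, 153.0] 0.0 0.0 mg 1.0 cl 0.072 [0.463, -0.379, 0.097]
cam [ 0.353 -0.409  0.099] wr [ 0.297 -0.424  0.326]
25
[49.0, 5.0, -24.0, 100.0, -7.0, 67.0, 135.0] 0.0 0.0 mg 19.4 cl 0.074 [0.52, -0.239, 0.31]
[111.0, 46.0, -77.0, 106.0, 13.0, 47.0, 153.0] 0.0 0.0 mg 1.0 cl 0.132 [0.47, -0.398, 0.157]
[109.0, 50.0, -72.0, 108.0, 18.0, 42.0, 153.0] 0.0 0.0 mg 1.0 cl 0.072 [0.47, -0.398, 0.097]
cam [ 0.367 -0.446  0.099] wr [ 0.314 -0.471  0.326]
```

```bash
cat > s7.py <<'E'
from sim import *
from multiprocessing import Pool
T=np.array([.574,-.352,.006]); rng=np.random.default_rng(0)
S=[np.array([37.,-3,-32,107,-3,64,96])+rng.normal(0,[30,15,30,15,30,15,30]) for _ in range(12)]
def f(psi):
    best=None
    for q0 in S:
        p=way(T,psi); q,e,g=ik(*p,np.clip(q0,LO+2,HI-2))
        if e<.001 and g<.5:
            # improve margin along the null space
            for _ in range(3):
                mid=(LO+HI)/2; q2,e2,g2=ik(*p,q+.15*(mid-q)*np.array([0,1,1,1,.3,2,1])); 
                if e2<.001 and min((q2-LO).min(),(HI-q2).min())>min((q-LO).min(),(HI-q).min()): q=q2
            mg=min((q-LO).min(),(HI-q).min())
            if best is None or mg>best[0]: best=(round(mg,1),psi,q.round(0).tolist(),round(clr(*p,q),3),(p[0]+p[1]@[.09,0,-.07]).round(3).tolist())
    return best
if __name__=="__main__":
    for r in Pool().map(f,range(-90,41,10)): print(r)
E
OMP_NUM_THREADS=1 python3 s7.py
```

```text
(np.float64(34.0), -90, [34.0, 30.0, -36.0, 106.0, 62.0, 66.0, -34.0], np.float64(-0.013), [0.574, -0.126, 0.099])
(np.float64(27.2), -80, [40.0, 26.0, -40.0, 113.0, 67.0, 60.0, -30.0], np.float64(0.026), [0.535, -0.129, 0.099])
(np.float64(21.1), -70, [47.0, 22.0, -45.0, 119.0, 71.0, 52.0, -24.0], np.float64(0.009), [0.497, -0.139, 0.099])
(np.float64(15.9), -60, [55.0, 18.0, -48.0, 124.0, 74.0, 42.0, -17.0], np.float64(0.009), [0.461, -0.156, 0.099])
(np.float64(12.0), -50, [63.0, 15.0, -51.0, 128.0, 77.0, 31.0, -8.0], np.float64(0.031), [0.428, -0.179, 0.099])
(np.float64(9.5), -40, [69.0, 11.0, -49.0, 131.0, 76.0, 19.0, 5.0], np.float64(0.068), [0.401, -0.206, 0.099])
(np.float64(1.5), -30, [66.0, 9.0, -39.0, 132.0, 54.0, 7.0, 38.0], np.float64(0.072), [0.378, -0.239, 0.099])
(np.float64(5.6), -20, [105.0, 24.0, -74.0, 130.0, 60.0, 12.0, 54.0], np.float64(0.072), [0.361, -0.275, 0.099])
(np.float64(7.4), -10, [108.0, 27.0, -72.0, 127.0, 25.0, 13.0, 103.0], np.float64(0.072), [0.351, -0.313, 0.099])
(np.float64(11.9), 0, [107.0, 30.0, -67.0, 123.0, 0.0, 19.0, 139.0], np.float64(0.072), [0.348, -0.352, 0.099])
(np.float64(9.3), 10, [110.0, 39.0, -70.0, 117.0, 9.0, 28.0, 144.0], np.float64(0.072), [0.351, -0.391, 0.099])
(np.float64(5.5), 20, [111.0, 49.0, -74.0, 111.0, 20.0, 38.0, 147.0], np.float64(0.072), [0.361, -0.429, 0.099])
(np.float64(1.0), 30, [109.0, 60.0, -78.0, 104.0, 29.0, 49.0, 150.0], np.float64(0.072), [0.378, -0.465, 0.099])
None
```

```bash
python3 - <<'E'
from nxt import *
from sim import *
T=np.array([.574,-.352,.006]); x,M=cur()
for f,tl in ((-43,30),(-48,30)):
  q=s['joints']; a=(x,M); print('=====',f,tl)
  for n,p in [('p60',pourpose(-32,60,.18,.04)),('pre',way([.47,.36,.22],f,tl)),('m2',way([.55,.12,.22],f,tl)),('m3',way([.57,-.06,.21],f,tl)),('m4',way([.58,-.25,.18],f,tl)),('above',way(T+[0,0,.05],f)),('down',way(T,f))]: print(n); q=tr(q,*a,*p,2); a=p
E
```

```text
17.8 [16.1, 65.8, -72.0, 65.9, -8.7, 100.9, 9.4] [0.5431, 0.3645, 0.2913] [-179.9, -70.8, 147.8] [-0.2, 0.7, -2.1] 0.15070275559890642 89.02299642562866
===== -43 30
p60
[16.0, 51.0, -72.0, 76.0, 1.0, 91.0, 7.0] 0.0 0.0 mg 6.7 cl 0.157 [0.487, 0.4, 0.305]
[11.0, 36.0, -72.0, 83.0, 11.0, 85.0, -1.0] 0.0 0.0 mg 6.9 cl 0.27 [0.43, 0.436, 0.319]
pre
[9.0, 27.0, -70.0, 85.0, 17.0, 85.0, -8.0] 0.0 0.0 mg 9.1 cl 0.273 [0.431, 0.416, 0.337]
[5.0, 20.0, -67.0, 87.0, 25.0, 87.0, -16.0] 0.0 0.0 mg 11.8 cl 0.261 [0.432, 0.395, 0.355]
m2
[23.0, 10.0, -66.0, 93.0, 16.0, 82.0, 2.0] 0.0 0.0 mg 13.6 cl 0.147 [0.472, 0.275, 0.355]
[34.0, 5.0, -60.0, 96.0, 11.0, 79.0, 20.0] 0.0 0.0 mg 19.6 cl 0.058 [0.512, 0.155, 0.355]
m3
[41.0, 2.0, -54.0, 98.0, 7.0, 77.0, 32.0] 0.0 0.0 mg 19.0 cl 0.041 [0.522, 0.065, 0.35]
[46.0, 2.0, -49.0, 98.0, 7.0, 76.0, 42.0] 0.0 0.0 mg 19.2 cl 0.038 [0.532, -0.025, 0.345]
m4
[51.0, 4.0, -45.0, 98.0, 8.0, 73.0, 51.0] 0.0 0.0 mg 21.7 cl 0.03 [0.537, -0.12, 0.33]
[55.0, 9.0, -42.0, 96.0, 10.0, 72.0, 59.0] 0.0 0.0 mg 26.3 cl 0.032 [0.542, -0.215, 0.315]
above
[58.0, 2.0, -40.0, 11
[... 948 characters left out ...]
26.0] 0.0 0.0 mg 20.1 cl 0.041 [0.525, 0.069, 0.35]
[45.0, 3.0, -49.0, 98.0, 8.0, 76.0, 36.0] 0.0 0.0 mg 20.1 cl 0.037 [0.535, -0.021, 0.345]
m4
[50.0, 5.0, -45.0, 98.0, 9.0, 74.0, 45.0] 0.0 0.0 mg 22.3 cl 0.028 [0.54, -0.116, 0.33]
[54.0, 10.0, -41.0, 95.0, 11.0, 72.0, 53.0] 0.0 0.0 mg 26.8 cl 0.029 [0.545, -0.211, 0.315]
above
[56.0, 3.0, -40.0, 113.0, 19.0, 47.0, 47.0] 0.0 0.0 mg 20.7 cl 0.058 [0.522, -0.24, 0.231]
[52.0, 5.0, -36.0, 128.0, 55.0, 26.0, 13.0] 0.0 0.0 mg 12.6 cl 0.07 [0.499, -0.268, 0.147]
down
[50.0, 8.0, -35.0, 129.0, 64.0, 25.0, 4.0] 0.0 0.0 mg 11.7 cl 0.05 [0.499, -0.268, 0.122]
[48.0, 11.0, -33.0, 129.0, 72.0, 25.0, -4.0] 0.0 0.0 mg 11.0 cl 0.038 [0.499, -0.268, 0.097]
```

```bash
python3 - <<'E'
from nxt import *
from sim import *
x,M=cur(); f=-44
for p,n in ((pourpose(-32,60,.18,.04),9),(way([.47,.36,.22],f,30),6),(way([.54,.03,.205],f,30),18)): x,M=plan(x,M,*p,n,jaw=0,rd=1 if n==18 else 2)
E
```

```text
17.8 [16.1, 65.8, -72.0, 65.9, -8.7, 100.9, 9.4] [0.5431, 0.3645, 0.2913] [-179.9, -70.8, 147.8] [-0.2, 0.7, -2.1] 0.15070275559890642 89.02299642562866
[{"ax": 0, "ay": -0.88, "az": -0, "tx": 0.39, "ty": 0, "tz": 0.65, "jaw": 0}, {"ax": 0, "ay": -0.88, "az": -0, "tx": 0.44, "ty": 0.01, "tz": 0.61, "jaw": 0}, {"ax": 0, "ay": -0.88, "az": -0, "tx": 0.5, "ty": -0, "tz": 0.57, "jaw": 0}, {"ax": 0, "ay": -0.88, "az": -0, "tx": 0.56, "ty": 0, "tz": 0.52, "jaw": 0}, {"ax": 0, "ay": -0.88, "az": -0, "tx": 0.59, "ty": 0.01, "tz": 0.47, "jaw": 0}, {"ax": 0, "ay": -0.88, "az": -0, "tx": 0.64, "ty": -0, "tz": 0.41, "jaw": 0}, {"ax": 0, "ay": -0.88, "az": -0, "tx": 0.67, "ty": 0, "tz": 0.35, "jaw": 0}, {"ax": 0, "ay": -0.88, "az": -0, "tx": 0.7, "ty": 0, "tz": 0.29, "jaw": 0}, {"ax": 0, "ay": -0.92, "az": -0.02, "tx": 0.73, "ty": 0.01, "tz": 0.22, "jaw": 0}]
end err mm [-0.   0.1  0. ]
[{"ax": -0.05, "ay": -0.83, "az": 0.33, "tx": -0.06, "ty": -0.27, "tz": -0.36, "jaw": 0}, {"ax": -0.05, "ay": -0.83, "az": 0.33, "tx": -0.1, "ty": -0.27, "tz": -0.35, "jaw": 0}, {"ax": -0.05, "ay": -0.83, "az": 0.
[... 1043 characters left out ...]
 "ay": -0, "az": -0, "tx": -0.8, "ty": -0.5, "tz": 0.2, "jaw": 0}]
[{"ax": 0, "ay": -0, "az": -0, "tx": -0.7, "ty": -0.6, "tz": 0.1, "jaw": 0}, {"ax": 0, "ay": -0, "az": -0, "tx": -0.8, "ty": -0.5, "tz": 0.1, "jaw": 0}, {"ax": 0, "ay": -0, "az": -0, "tx": -0.8, "ty": -0.5, "tz": 0.2, "jaw": 0}, {"ax": 0, "ay": -0, "az": -0, "tx": -0.7, "ty": -0.5, "tz": 0.1, "jaw": 0}, {"ax": 0, "ay": -0, "az": -0, "tx": -0.8, "ty": -0.6, "tz": 0.1, "jaw": 0}, {"ax": 0, "ay": -0, "az": -0, "tx": -0.8, "ty": -0.5, "tz": 0.2, "jaw": 0}, {"ax": 0, "ay": -0, "az": -0, "tx": -0.7, "ty": -0.5, "tz": 0.1, "jaw": 0}, {"ax": 0, "ay": -0, "az": -0, "tx": -0.8, "ty": -0.5, "tz": 0.1, "jaw": 0}]
end err mm [0.6 0.3 0.8]
```

Emit:
{"api": "jog_arm", "payload": {
  "series": [
    {"ax": 0,"ay": -0.88,"az": 0,"tx": 0.39,"ty": 0,"tz": 0.65,"jaw": 0},
    {"ax": 0,"ay": -0.88,"az": 0,"tx": 0.44,"ty": 0,"tz": 0.61,"jaw": 0},
    {"ax": 0,"ay": -0.88,"az": 0,"tx": 0.5,"ty": 0,"tz": 0.57,"jaw": 0},
    {"ax": 0,"ay": -0.88,"az": 0,"tx": 0.56,"ty": 0,"tz": 0.52,"jaw": 0},
    {"ax": 0,"ay": -0.88,"az": 0,"tx": 0.59,"ty": 0,"tz": 0.47,"jaw": 0},
    {"ax": 0,"ay": -0.88,"az": 0,"tx": 0.64,"ty": 0,"tz": 0.41,"jaw": 0},
    {"ax": 0,"ay": -0.88,"az": 0,"tx": 0.67,"ty": 0,"tz": 0.35,"jaw": 0},
    {"ax": 0,"ay": -0.88,"az": 0,"tx": 0.7,"ty": 0,"tz": 0.29,"jaw": 0},
    {"ax": 0,"ay": -0.9,"az": 0,"tx": 0.73,"ty": 0,"tz": 0.22,"jaw": 0}
  ]
}}

```text
time_s: 18.92
tool_pos: [0.4288, 0.4359, 0.3189]
ee_rot: [-179.9, -23.0, 147.9]
contact_force: [0.1, 0.6, -1.9]
finger_gap: 0.153
gripper_force: 88.9
```

Emit:
{"api": "jog_arm", "payload": {
  "series": [
    {"ax": -0.05,"ay": -0.83,"az": 0.33,"tx": -0.06,"ty": -0.27,"tz": -0.36,"jaw": 0},
    {"ax": -0.05,"ay": -0.83,"az": 0.33,"tx": -0.1,"ty": -0.27,"tz": -0.35,"jaw": 0},
    {"ax": -0.05,"ay": -0.83,"az": 0.33,"tx": -0.14,"ty": -0.26,"tz": -0.34,"jaw": 0},
    {"ax": -0.05,"ay": -0.83,"az": 0.33,"tx": -0.18,"ty": -0.25,"tz": -0.33,"jaw": 0},
    {"ax": -0.05,"ay": -0.83,"az": 0.33,"tx": -0.21,"ty": -0.25,"tz": -0.31,"jaw": 0},
    {"ax": -0.03,"ay": -0.83,"az": 0.35,"tx": -0.25,"ty": -0.24,"tz": -0.29,"jaw": 0}
  ]
}}

```text
time_s: 19.68
tool_pos: [0.431, 0.3956, 0.3553]
ee_rot: [-179.9, 7.0, 135.9]
contact_force: [-0.1, 0.3, -1.4]
finger_gap: 0.153
gripper_force: 88.9
```

Emit:
{"api": "jog_arm", "payload": {
  "series": [
    {"ax": 0,"ay": 0,"az": 0,"tx": -0.77,"ty": -0.53,"tz": 0.14,"jaw": 0},
    {"ax": 0,"ay": 0,"az": 0,"tx": -0.77,"ty": -0.53,"tz": 0.14,"jaw": 0},
    {"ax": 0,"ay": 0,"az": 0,"tx": -0.77,"ty": -0.53,"tz": 0.14,"jaw": 0},
    {"ax": 0,"ay": 0,"az": 0,"tx": -0.77,"ty": -0.53,"tz": 0.14,"jaw": 0},
    {"ax": 0,"ay": 0,"az": 0,"tx": -0.77,"ty": -0.53,"tz": 0.14,"jaw": 0},
    {"ax": 0,"ay": 0,"az": 0,"tx": -0.77,"ty": -0.53,"tz": 0.14,"jaw": 0},
    {"ax": 0,"ay": 0,"az": 0,"tx": -0.77,"ty": -0.53,"tz": 0.14,"jaw": 0},
    {"ax": 0,"ay": 0,"az": 0,"tx": -0.77,"ty": -0.53,"tz": 0.14,"jaw": 0}
  ]
}}

```text
time_s: 20.68
tool_pos: [0.4619, 0.2478, 0.3472]
ee_rot: [-179.9, 6.8, 136.0]
contact_force: [0.5, -0.3, -2.1]
finger_gap: 0.152
gripper_force: 89.0
```

```bash
python3 - <<'E'
from nxt import *
from sim import *
x,M=cur(); f=-44; q=s['joints']; T=np.array([.574,-.352,.006])
a=(x,M)
for p in (way([.55,-.06,.2],f,30),way([.57,-.25,.18],f,30),way(T+[0,0,.045],f),way(T,f)): q=tr(q,*a,*p,2); a=p
for p,n in ((way([.55,-.06,.2],f,30),13),(way([.57,-.25,.18],f,30),11),(way(T+[0,0,.045],f),11)): x,M=plan(x,M,*p,n,jaw=0)
E
```

```text
20.675 [28.6, 6.2, -66.8, 96.7, 12.6, 80.2, 5.9] [0.4619, 0.2478, 0.3472] [-179.9, 6.8, 136.0] [0.5, -0.3, -2.1] 0.1524991113832888 88.95903468132019
[38.0, -2.0, -55.0, 102.0, 4.0, 77.0, 28.0] 0.0 0.0 mg 14.8 cl 0.045 [0.487, 0.112, 0.341]
[45.0, -1.0, -47.0, 102.0, 4.0, 74.0, 43.0] 0.0 0.0 mg 16.1 cl 0.039 [0.513, -0.024, 0.335]
[50.0, 2.0, -42.0, 100.0, 6.0, 73.0, 52.0] 0.0 0.0 mg 19.4 cl 0.039 [0.523, -0.119, 0.325]
[54.0, 7.0, -39.0, 97.0, 8.0, 71.0, 59.0] 0.0 0.0 mg 24.7 cl 0.041 [0.533, -0.214, 0.315]
[55.0, 2.0, -37.0, 114.0, 15.0, 45.0, 55.0] 0.0 0.0 mg 19.2 cl 0.067 [0.513, -0.244, 0.229]
[52.0, 4.0, -33.0, 129.0, 52.0, 21.0, 20.0] 0.0 0.0 mg 11.3 cl 0.075 [0.493, -0.274, 0.142]
[50.0, 6.0, -32.0, 130.0, 62.0, 20.0, 11.0] 0.0 0.0 mg 10.5 cl 0.061 [0.493, -0.274, 0.12]
[48.0, 9.0, -30.0, 130.0, 72.0, 20.0, 1.0] 0.0 0.0 mg 9.8 cl 0.053 [0.493, -0.274, 0.097]
[{"ax": -0, "ay": -0, "az": -0, "tx": -0.86, "ty": -0.62, "tz": 0.15, "jaw": 0}, {"ax": -0, "ay": -0, "az": -0, "tx": -0.85, "ty": -0.61, "tz": 0.15, "jaw": 0}, {"ax": -0, "ay": -0, "az": -0, "tx": -0.86, "ty": -0.62, "tz
[... 1945 characters left out ...]
 -0.32, "tz": 0.78, "jaw": 0}, {"ax": 0, "ay": -0.45, "az": 0, "tx": 0.15, "ty": -0.32, "tz": 0.78, "jaw": 0}, {"ax": 0, "ay": -0.45, "az": 0, "tx": 0.18, "ty": -0.32, "tz": 0.77, "jaw": 0}, {"ax": 0, "ay": -0.45, "az": 0, "tx": 0.22, "ty": -0.32, "tz": 0.75, "jaw": 0}, {"ax": 0, "ay": -0.45, "az": 0, "tx": 0.26, "ty": -0.33, "tz": 0.75, "jaw": 0}, {"ax": 0, "ay": -0.45, "az": 0, "tx": 0.29, "ty": -0.32, "tz": 0.73, "jaw": 0}, {"ax": 0, "ay": -0.45, "az": 0, "tx": 0.32, "ty": -0.32, "tz": 0.72, "jaw": 0}, {"ax": 0, "ay": -0.45, "az": 0, "tx": 0.36, "ty": -0.32, "tz": 0.7, "jaw": 0}]
[{"ax": 0.01, "ay": -0.5, "az": 0, "tx": 0.39, "ty": -0.32, "tz": 0.69, "jaw": 0}]
end err mm [ 0.  -0.1  0. ]
```

Emit:
{"api": "jog_arm", "payload": {
  "series": [
    {"ax": 0,"ay": 0,"az": 0,"tx": -0.86,"ty": -0.62,"tz": 0.15,"jaw": 0},
    {"ax": 0,"ay": 0,"az": 0,"tx": -0.86,"ty": -0.62,"tz": 0.15,"jaw": 0},
    {"ax": 0,"ay": 0,"az": 0,"tx": -0.86,"ty": -0.62,"tz": 0.15,"jaw": 0},
    {"ax": 0,"ay": 0,"az": 0,"tx": -0.86,"ty": -0.62,"tz": 0.15,"jaw": 0},
    {"ax": 0,"ay": 0,"az": 0,"tx": -0.86,"ty": -0.62,"tz": 0.15,"jaw": 0},
    {"ax": 0,"ay": 0,"az": 0,"tx": -0.86,"ty": -0.62,"tz": 0.15,"jaw": 0},
    {"ax": 0,"ay": 0,"az": 0,"tx": -0.86,"ty": -0.62,"tz": 0.15,"jaw": 0},
    {"ax": 0,"ay": 0,"az": 0,"tx": -0.86,"ty": -0.62,"tz": 0.15,"jaw": 0},
    {"ax": 0,"ay": 0,"az": 0,"tx": -0.86,"ty": -0.62,"tz": 0.15,"jaw": 0},
    {"ax": 0,"ay": 0,"az": 0,"tx": -0.86,"ty": -0.62,"tz": 0.15,"jaw": 0}
  ]
}}

```text
time_s: 21.92
tool_pos: [0.5012, 0.0378, 0.3381]
ee_rot: [-179.9, 6.8, 136.0]
contact_force: [-0.2, 0.3, -1.4]
finger_gap: 0.154
gripper_force: 89.0
```

Emit:
{"api": "jog_arm", "payload": {
  "series": [
    {"ax": 0,"ay": 0,"az": 0,"tx": -0.86,"ty": -0.61,"tz": 0.15,"jaw": 0},
    {"ax": 0,"ay": 0,"az": 0,"tx": -0.86,"ty": -0.62,"tz": 0.15,"jaw": 0},
    {"ax": -0.02,"ay": -0.04,"az": 0,"tx": -0.82,"ty": -0.6,"tz": 0.15,"jaw": 0},
    {"ax": 0,"ay": 0,"az": 0,"tx": -0.65,"ty": -0.56,"tz": 0.17,"jaw": 0},
    {"ax": 0,"ay": 0,"az": 0,"tx": -0.65,"ty": -0.56,"tz": 0.17,"jaw": 0},
    {"ax": 0,"ay": 0,"az": 0,"tx": -0.65,"ty": -0.56,"tz": 0.17,"jaw": 0},
    {"ax": 0,"ay": 0,"az": 0,"tx": -0.65,"ty": -0.56,"tz": 0.17,"jaw": 0},
    {"ax": 0,"ay": 0,"az": 0,"tx": -0.65,"ty": -0.56,"tz": 0.17,"jaw": 0},
    {"ax": 0,"ay": 0,"az": 0,"tx": -0.65,"ty": -0.56,"tz": 0.17,"jaw": 0},
    {"ax": 0,"ay": 0,"az": 0,"tx": -0.65,"ty": -0.56,"tz": 0.17,"jaw": 0}
  ]
}}

```text
time_s: 23.18
tool_pos: [0.526, -0.1474, 0.3231]
ee_rot: [179.9, 7.1, 135.9]
contact_force: [-0.0, -0.2, -1.5]
finger_gap: 0.155
gripper_force: 89.0
```

Emit:
{"api": "jog_arm", "payload": {
  "series": [
    {"ax": 0,"ay": 0,"az": 0,"tx": -0.65,"ty": -0.56,"tz": 0.17,"jaw": 0},
    {"ax": 0,"ay": 0,"az": 0,"tx": -0.65,"ty": -0.56,"tz": 0.17,"jaw": 0},
    {"ax": 0,"ay": 0,"az": 0,"tx": -0.65,"ty": -0.56,"tz": 0.17,"jaw": 0},
    {"ax": 0,"ay": 0,"az": 0,"tx": -0.65,"ty": -0.56,"tz": 0.17,"jaw": 0}
  ]
}}

```text
time_s: 23.68
tool_pos: [0.5331, -0.2166, 0.316]
ee_rot: [179.9, 7.1, 135.9]
contact_force: [-0.4, 0.7, -1.7]
finger_gap: 0.15
gripper_force: 89.0
```

```bash
python3 - <<'E'
from nxt import *
from sim import *
x,M=cur(); f=-44; T=np.array([.574,-.352,.006])
q=tr(s['joints'],x,M,*way(T+[0,0,.03],f),3)
plan(x,M,*way(T+[0,0,.03],f),14,jaw=0)
E
```

```text
23.675 [56.4, 8.1, -41.9, 96.5, 9.2, 71.4, 58.6] [0.5331, -0.2166, 0.316] [179.9, 7.1, 135.9] [-0.4, 0.7, -1.7] 0.1495386623256639 88.95938873291016
[58.0, 4.0, -41.0, 109.0, 12.0, 54.0, 57.0] 0.0 0.0 mg 20.9 cl 0.058 [0.52, -0.236, 0.253]
[58.0, 3.0, -40.0, 120.0, 23.0, 36.0, 48.0] 0.0 0.0 mg 19.8 cl 0.076 [0.506, -0.255, 0.19]
[52.0, 6.0, -34.0, 129.0, 59.0, 21.0, 14.0] 0.0 0.0 mg 10.8 cl 0.065 [0.493, -0.274, 0.127]
[{"ax": 0, "ay": -0.36, "az": -0, "tx": 0.04, "ty": -0.25, "tz": 0.67, "jaw": 0}, {"ax": 0, "ay": -0.36, "az": -0, "tx": 0.07, "ty": -0.24, "tz": 0.68, "jaw": 0}, {"ax": 0, "ay": -0.36, "az": -0, "tx": 0.1, "ty": -0.25, "tz": 0.67, "jaw": 0}, {"ax": 0, "ay": -0.36, "az": -0, "tx": 0.12, "ty": -0.25, "tz": 0.66, "jaw": 0}, {"ax": 0, "ay": -0.36, "az": -0, "tx": 0.14, "ty": -0.25, "tz": 0.66, "jaw": 0}, {"ax": 0, "ay": -0.36, "az": -0, "tx": 0.17, "ty": -0.24, "tz": 0.65, "jaw": 0}, {"ax": 0, "ay": -0.36, "az": -0, "tx": 0.2, "ty": -0.25, "tz": 0.65, "jaw": 0}, {"ax": 0, "ay": -0.36, "az": -0, "tx": 0.21, "ty": -0.25, "tz": 0.64, "jaw": 0}, {"ax": 0, "ay": -0.36, "az": -0, "tx": 0.25, "ty": -0.24, "tz": 0.63, "jaw": 0}, {"ax": 0, "ay": -0.36, "az": -0, "tx": 0.26, "ty": -0.25, "tz": 0.62, "jaw": 0}]
[{"ax": 0, "ay": -0.36, "az": -0, "tx": 0.29, "ty": -0.25, "tz": 0.61, "jaw": 0}, {"ax": 0, "ay": -0.36, "az": -0, "tx": 0.31, "ty": -0.24, "tz": 0.6, "jaw": 0}, {"ax": 0, "ay": -0.36, "az": -0, "tx": 0.34, "ty": -0.25, "tz": 0.59, "jaw": 0}, {"ax": -0, "ay": -0.3, "az": -0.02, "tx": 0.36, "ty": -0.25, "tz": 0.57, "jaw": 0}]
end err mm [-0.1  0.1  0. ]
```

Emit:
{"api": "jog_arm", "payload": {
  "series": [
    {"ax": 0,"ay": -0.36,"az": 0,"tx": 0.04,"ty": -0.25,"tz": 0.67,"jaw": 0},
    {"ax": 0,"ay": -0.36,"az": 0,"tx": 0.07,"ty": -0.25,"tz": 0.68,"jaw": 0},
    {"ax": 0,"ay": -0.36,"az": 0,"tx": 0.1,"ty": -0.25,"tz": 0.67,"jaw": 0},
    {"ax": 0,"ay": -0.36,"az": 0,"tx": 0.12,"ty": -0.25,"tz": 0.66,"jaw": 0},
    {"ax": 0,"ay": -0.36,"az": 0,"tx": 0.14,"ty": -0.25,"tz": 0.66,"jaw": 0},
    {"ax": 0,"ay": -0.36,"az": 0,"tx": 0.17,"ty": -0.25,"tz": 0.65,"jaw": 0},
    {"ax": 0,"ay": -0.36,"az": 0,"tx": 0.2,"ty": -0.25,"tz": 0.65,"jaw": 0},
    {"ax": 0,"ay": -0.36,"az": 0,"tx": 0.21,"ty": -0.25,"tz": 0.64,"jaw": 0},
    {"ax": 0,"ay": -0.36,"az": 0,"tx": 0.25,"ty": -0.25,"tz": 0.63,"jaw": 0},
    {"ax": 0,"ay": -0.36,"az": 0,"tx": 0.26,"ty": -0.25,"tz": 0.62,"jaw": 0}
  ]
}}

```text
time_s: 24.92
tool_pos: [0.5039, -0.2573, 0.1809]
ee_rot: [179.9, 28.8, 135.9]
contact_force: [-0.1, -0.5, -1.1]
finger_gap: 0.154
gripper_force: 88.9
```

Emit:
{"api": "jog_arm", "payload": {
  "series": [
    {"ax": 0,"ay": -0.36,"az": 0,"tx": 0.29,"ty": -0.25,"tz": 0.61,"jaw": 0},
    {"ax": 0,"ay": -0.36,"az": 0,"tx": 0.31,"ty": -0.25,"tz": 0.6,"jaw": 0},
    {"ax": 0,"ay": -0.36,"az": 0,"tx": 0.34,"ty": -0.25,"tz": 0.59,"jaw": 0},
    {"ax": 0,"ay": -0.3,"az": 0,"tx": 0.36,"ty": -0.25,"tz": 0.57,"jaw": 0},
    {"ax": 0,"ay": 0,"az": 0,"tx": 0,"ty": 0,"tz": 0,"jaw": 0}
  ]
}}

```text
time_s: 25.55
tool_pos: [0.4911, -0.2732, 0.1255]
ee_rot: [-180.0, 36.8, 135.9]
contact_force: [-0.4, 0.2, -2.1]
finger_gap: 0.152
gripper_force: 88.9
```

```bash
python3 - <<'E'
from nxt import *
from sim import *
x,M=cur(); f=-44; T=np.array([.574,-.352,.006])
g=x+.0549*M[:,2]; Rc=M@TC(37,0).T; print('cup axis',Rc[:,2].round(3),'origin',(g-Rc@GRIP).round(4))
q=tr(s['joints'],x,M,*way(T,f),3)
a=save('scene','pics/s8.png'); b=save('top','pics/t8.png')
a=cv2.imread('pics/s8.png')[180:330,100:300]; b=cv2.imread('pics/t8.png')[140:290,280:480]
cv2.imwrite('pics/c8.png',np.hstack([cv2.resize(a,(400,300),interpolation=2),cv2.resize(b,(400,300),interpolation=2)]))
for tx in ('-M','up'): pass
print('down in tool',(M.T@[0,0,-1]).round(3))
E
```

```text
25.55 [53.0, 5.9, -34.8, 129.6, 59.4, 20.9, 13.2] [0.4911, -0.2732, 0.1255] [-180.0, 36.8, 135.9] [-0.4, 0.2, -2.1] 0.15197938616657275 88.88349652290344
cup axis [ 0.003 -0.002  1.   ] origin [ 0.5721 -0.3516  0.0333]
[52.0, 7.0, -34.0, 130.0, 64.0, 21.0, 9.0] 0.0 0.0 mg 10.4 cl 0.059 [0.492, -0.273, 0.116]
[51.0, 8.0, -33.0, 130.0, 68.0, 20.0, 5.0] 0.0 0.0 mg 10.1 cl 0.055 [0.492, -0.274, 0.107]
[50.0, 10.0, -33.0, 130.0, 72.0, 20.0, 1.0] 0.0 0.0 mg 9.9 cl 0.053 [0.493, -0.274, 0.097]
down in tool [0.599 0.    0.801]
```

Emit:
{"api": "jog_arm", "payload": {
  "series": [
    {"ax": 0,"ay": 0,"az": 0,"tx": 0.18,"ty": 0,"tz": 0.24,"jaw": 0},
    {"ax": 0,"ay": 0,"az": 0,"tx": 0.18,"ty": 0,"tz": 0.24,"jaw": 0},
    {"ax": 0,"ay": 0,"az": 0,"tx": 0.18,"ty": 0,"tz": 0.24,"jaw": 0},
    {"ax": 0,"ay": 0,"az": 0,"tx": 0.12,"ty": 0,"tz": 0.16,"jaw": 0},
    {"ax": 0,"ay": 0,"az": 0,"tx": 0.06,"ty": 0,"tz": 0.08,"jaw": 0},
    {"ax": 0,"ay": 0,"az": 0,"tx": 0,"ty": 0,"tz": 0,"jaw": 0}
  ]
}}

```text
time_s: 26.4
tool_pos: [0.4926, -0.2733, 0.1034]
ee_rot: [179.9, 37.0, 135.9]
contact_force: [0.2, 0.2, -2.1]
finger_gap: 0.155
gripper_force: 88.9
```

Emit:
{"api": "jog_arm", "payload": {
  "series": [
    {"ax": 0,"ay": 0,"az": 0,"tx": 0.03,"ty": 0,"tz": 0.04,"jaw": 0},
    {"ax": 0,"ay": 0,"az": 0,"tx": 0.03,"ty": 0,"tz": 0.04,"jaw": 0}
  ]
}}

```text
time_s: 26.65
tool_pos: [0.4925, -0.2733, 0.1013]
ee_rot: [179.9, 37.0, 135.8]
contact_force: [-0.3, -0.3, -1.8]
finger_gap: 0.151
gripper_force: 88.9
```

Emit:
{"api": "jog_arm", "payload": {
  "series": [
    {"ax": 0,"ay": 0,"az": 0,"tx": 0.03,"ty": 0,"tz": 0.04,"jaw": 0},
    {"ax": 0,"ay": 0,"az": 0,"tx": 0,"ty": 0,"tz": 0,"jaw": 0}
  ]
}}

```text
time_s: 26.9
tool_pos: [0.4923, -0.2732, 0.1001]
ee_rot: [179.9, 37.0, 135.9]
contact_force: [1.1, 0.1, -2.0]
finger_gap: 0.152
gripper_force: 88.9
```

Emit:
{"api": "jog_arm", "payload": {
  "series": [
    {"ax": 0,"ay": 0,"az": 0,"tx": 0.03,"ty": 0,"tz": 0.04,"jaw": 0},
    {"ax": 0,"ay": 0,"az": 0,"tx": 0.03,"ty": 0,"tz": 0.04,"jaw": 0}
  ]
}}

```text
time_s: 27.15
tool_pos: [0.4928, -0.2734, 0.0988]
ee_rot: [179.9, 37.1, 135.9]
contact_force: [-1.9, 0.7, 2.8]
finger_gap: 0.149
gripper_force: 89.8
```

Emit:
{"api": "jog_arm", "payload": {
  "series": [
    {"ax": 0,"ay": 0,"az": 0,"tx": 0.03,"ty": 0,"tz": 0.04,"jaw": 0},
    {"ax": 0,"ay": 0,"az": 0,"tx": 0,"ty": 0,"tz": 0,"jaw": 0}
  ]
}}

```text
time_s: 27.4
tool_pos: [0.4932, -0.2736, 0.0983]
ee_rot: [179.9, 37.1, 135.9]
contact_force: [-3.3, 2.1, 4.2]
finger_gap: 0.154
gripper_force: 90.1
```

Emit:
{"api": "jog_arm", "payload": {
  "series": [
    {"ax": 0,"ay": 0,"az": 0,"tx": -0.02,"ty": 0,"tz": -0.02,"jaw": 0},
    {"ax": 0,"ay": 0,"az": 0,"tx": 0,"ty": 0,"tz": 0,"jaw": 0.2},
    {"ax": 0,"ay": 0,"az": 0,"tx": 0,"ty": 0,"tz": 0,"jaw": 0.25},
    {"ax": 0,"ay": 0,"az": 0,"tx": 0,"ty": 0,"tz": 0,"jaw": 0.4},
    {"ax": 0,"ay": 0,"az": 0,"tx": 0,"ty": 0,"tz": 0,"jaw": 0.6},
    {"ax": 0,"ay": 0,"az": 0,"tx": 0,"ty": 0,"tz": 0,"jaw": 0.8},
    {"ax": 0,"ay": 0,"az": 0,"tx": 0,"ty": 0,"tz": 0,"jaw": 0.8},
    {"ax": 0,"ay": 0,"az": 0,"tx": 0,"ty": 0,"tz": 0,"jaw": 0.8}
  ]
}}

```text
time_s: 28.4
tool_pos: [0.4925, -0.2733, 0.0978]
ee_rot: [179.9, 37.0, 135.9]
contact_force: [0.2, -0.1, 0.0]
finger_gap: 0.803
gripper_force: 0.0
```

```bash
python3 - <<'E'
from nxt import *
from sim import *
x,M=cur(); q=s['joints']
tr(q,x,M,x-.1*M[:,2],M,4)
a=save('scene','pics/s9.png'); b=save('top','pics/t9.png'); w=save('wrist','pics/w9.png')
a=cv2.imread('pics/s9.png')[180:330,100:300]; b=cv2.imread('pics/t9.png')
w=cv2.imread('pics/w9.png')
cv2.imwrite('pics/c9.png',np.vstack([np.hstack([cv2.resize(a,(400,300),interpolation=2),cv2.resize(w,(400,300))]),np.hstack([cv2.resize(b[140:290,280:480],(400,300),interpolation=2),cv2.resize(b[150:300,60:260],(400,300),interpolation=2)])]))
E
```

```text
28.4 [50.4, 9.6, -32.6, 130.4, 72.4, 20.4, 0.5] [0.4925, -0.2733, 0.0978] [179.9, 37.0, 135.9] [0.2, -0.1, 0.0] 0.8033966089963848 0.0
[52.0, 5.0, -34.0, 132.0, 62.0, 20.0, 9.0] 0.0 0.0 mg 8.7 cl 0.057 [0.482, -0.263, 0.118]
[52.0, 0.0, -35.0, 133.0, 52.0, 21.0, 18.0] 0.0 0.0 mg 7.7 cl 0.05 [0.471, -0.252, 0.138]
[50.0, -4.0, -33.0, 133.0, 41.0, 21.0, 27.0] 0.0 0.0 mg 6.8 cl 0.054 [0.46, -0.242, 0.158]
[47.0, -9.0, -30.0, 134.0, 32.0, 23.0, 35.0] 0.0 0.0 mg 6.1 cl 0.067 [0.449, -0.231, 0.178]
```

Emit:
{"api": "jog_arm", "payload": {
  "series": [
    {"ax": 0,"ay": 0,"az": 0,"tx": 0,"ty": 0,"tz": -0.3,"jaw": 0.8},
    {"ax": 0,"ay": 0,"az": 0,"tx": 0,"ty": 0,"tz": -0.6,"jaw": 0.8},
    {"ax": 0,"ay": 0,"az": 0,"tx": 0,"ty": 0,"tz": -0.6,"jaw": 0.8},
    {"ax": 0,"ay": 0,"az": 0,"tx": 0,"ty": 0,"tz": -0.6,"jaw": 0.8},
    {"ax": 0,"ay": 0,"az": 0,"tx": 0,"ty": 0,"tz": -0.6,"jaw": 0.8},
    {"ax": 0,"ay": 0,"az": 0,"tx": 0,"ty": 0,"tz": -0.6,"jaw": 0.8},
    {"ax": 0,"ay": 0,"az": 0,"tx": 0,"ty": 0,"tz": -0.6,"jaw": 0.8},
    {"ax": 0,"ay": 0,"az": 0,"tx": 0,"ty": 0,"tz": -0.6,"jaw": 0.8},
    {"ax": 0,"ay": 0,"az": 0,"tx": -0.3,"ty": 0,"tz": -0.4,"jaw": 0.8},
    {"ax": 0,"ay": 0,"az": 0,"tx": -0.3,"ty": 0,"tz": -0.4,"jaw": 0.8}
  ]
}}

```text
time_s: 29.8
tool_pos: [0.4533, -0.2356, 0.19]
ee_rot: [179.9, 37.0, 135.9]
contact_force: [1.7, 0.0, -0.7]
finger_gap: 0.802
gripper_force: 0.0
```

Emit:
{"api": "jog_arm", "payload": {
  "series": [
    {"ax": 0,"ay": 0,"az": 0,"tx": -0.4,"ty": 0,"tz": -0.5,"jaw": 0.8},
    {"ax": 0,"ay": 0,"az": 0,"tx": -0.4,"ty": 0,"tz": -0.5,"jaw": 0.8},
    {"ax": 0,"ay": 0,"az": 0,"tx": 0,"ty": 0,"tz": 0,"jaw": 0.8}
  ]
}}

```text
time_s: 30.18
tool_pos: [0.4546, -0.2363, 0.2164]
ee_rot: [179.9, 37.1, 135.8]
contact_force: [-0.3, 0.0, 0.1]
finger_gap: 0.799
gripper_force: 0.0
```

```bash
python3 - <<'E'
from nxt import *
save('scene','pics/s10.png'); save('top','pics/t10.png'); save('wrist','pics/w10.png')
a=cv2.imread('pics/s10.png'); b=cv2.imread('pics/t10.png'); w=cv2.imread('pics/w10.png')
cv2.imwrite('pics/c10.png',np.vstack([np.hstack([cv2.resize(a[180:330,100:300],(400,300),interpolation=2),cv2.resize(w,(400,300))]),np.hstack([cv2.resize(b[140:290,280:480],(400,300),interpolation=2),cv2.resize(b[150:300,60:260],(400,300),interpolation=2)])]))
E
```

```text
30.175 [48.4, -11.7, -30.3, 131.2, 22.6, 27.1, 45.5] [0.4546, -0.2363, 0.2164] [179.9, 37.1, 135.8] [-0.3, 0.0, 0.1] 0.7986051926901461 0.0
```

View pics/c10.png

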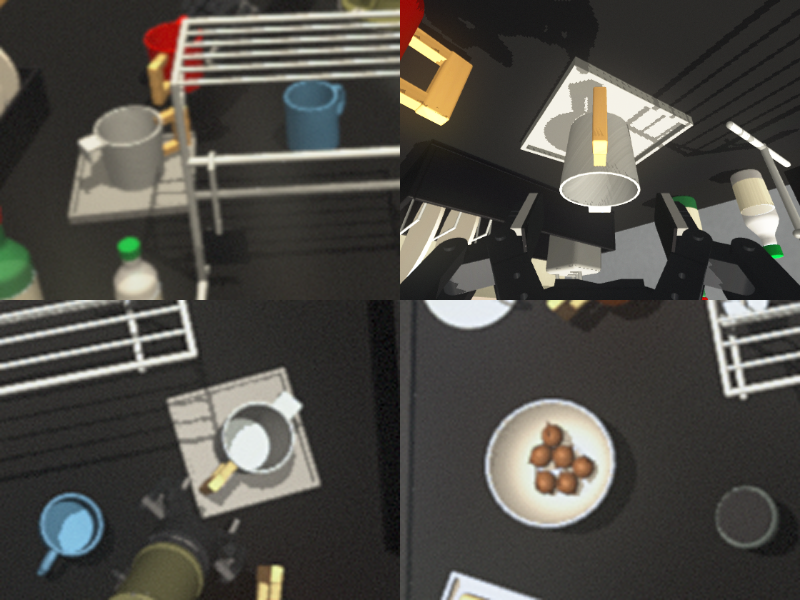

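The cup stands upright, empty and central on the tray. Six walnuts lie in the bowl at about (560,460) in the lower-right panel. The mug and jar have not moved, and the gripper is clear of everything.

```bash
python3 -c "
from plant import robot; print(robot.finish_job())"
```

```text
the job is handed in; nothing more can be done
None
```

I handed the job in at about 30 s: all six walnuts are in the bowl and the empty cup stands upright near the middle of the tray, with the bowl, mug and jar where they were in the last pictures (no verdict was returned).

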